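# Fetch the filter canister from the deep tube with the T-foot picker

## Robot

A 6-joint arm with a two-finger parallel gripper is mounted at the origin on the work surface. World frame = base frame: x ahead of the robot, y to its left, z up, the work surface at z = 0. Lengths are in m, angles in rad, forces in N, time in s.
With the tool pointing down it reaches from about 0.3 to 1 m from the base axis. Payload 5.1 kg.
Tool frame: the origin (TCP) lies at the very end of the fingers, on their centre line; the grasp point (between the pads) lies 19 mm behind it; z points along the fingers, y is the line along which they close (so a half turn about z gives the same grasp; the last joint's range is limited). The gripper opens to 95 mm and grips with 3 to 60 N. Pads are 20 mm wide; open, the fingers measure 119 mm over their backs; the gripper's body (75 mm by 180 mm) begins 59 mm behind the grasp point.
Start: joints at [1.213, 0.124, 1.65, -0, 1.367, -0.083], TCP at [0.176, 0.626, 0.215] pointing down, gripper open.
Joint ranges: [-2.61, 2.61], [-1.02, 2.33], [0.03, 2.71], [-1.35, 4.49], [0.32, 2.68], [-2.91, 2.91]. Speed limits (rad/s): [2.57, 2.57, 3.14, 3.14, 3.14, 3.14].

## Interface

Orientations are given as a unit quaternion [x, y, z, w].
In Python, from rig import get_obs, snapshot, sign_off, find_in, outline_of gives the robot as it stands. The module is installed in compiled form; this text tells all that it offers.
- The arm moves only by the shell command python3 -m crank 'ROWS' [OPENING] [FORCE]. ROWS is JSON, a list of rows, each an object of numbers: "dx", "dy", "dz": the shift along the tool's x, y, z in units of 40 mm (1.0 is 40 mm); "yaw": the turn about the tool's z in units of 8 degrees (1.0 is 8 degrees). A call has 1 to 10 rows; each row shifts and turns the commanded pose from where the row before left it, along the tool's axes as they then stand; what a row does not reach is not made up. A row lasts 1/10 s, in which the tool goes at most 50 mm and 8.59 degrees, less where a joint would pass 70% of its speed; a pose out of reach is approached as far as the arm can. A call is refused whole if a number of a shift passes 1 or a number of a turn 1, either way. A call with a gripper value outside its range is refused whole. OPENING is the opening, from 0 (shut) to 1 (fully open), set as the call begins (- or left out, the last holds). The fingers move at their own pace and stop on an object; FORCE is the grip in N (left out, the last holds). Time passes only in rows, so rows that do not move let the fingers close. It gives the time, the measured TCP pose, the force, the opening and the grip force at its end, in the units of the state.
- get_obs(): the state, without advancing time (a new reading comes with each control period).
- snapshot(name): name is "scene" or "top" or "wrist"; returns a dict with "img" (384x512x3 uint8, blue, green, red), "mtx" (3x3 intrinsics, pixels), "cam_to_world" (4x4, takes a point from camera to world coordinates). Camera axes: x right, y up, looking along -z (the intrinsics and any distortion apply to the point x, -y, -z); pixel columns grow to the right and rows downward; lengths in m; the calibration is good to about 2 mm. A picture is of the moment at which its call begins. There is no depth.
- sign_off(): hands the job in; it is judged then, once.
Trained networks look in a picture, given as the dict that the camera call returned (one of the last four; its "shot" number tells which), for a name from the list of things; names that differ only in an ending like _2 or _b are one class to them, and where a whole thing is asked for, a point or a joint stands for the part that bears it (a point fixed in the world has none). Each returns a list of dicts, best first, with "conf" (0 to 1); they miss things now and then, are a little off and sometimes report something else, mostly with a low value. They report only what shows in the picture. A call takes as long as a camera call. They do not tell look-alikes from the thing itself.
- find_in(query, picture): "xyz" ([x, y, z] in m, in the coordinates of the camera as it stood for that picture, good to about 4 mm: the middle of the surface that is visible of it).
- outline_of(query, picture): "region" (384x512 bool, what is visible of it).
The state is a dict: "clock": time; "qpos": joint angles; "joint_vel": joint speeds; "tau": joint torques, N m; "ee_pos": TCP position; "eef_rot": TCP orientation; "wrist_force": force on the tool from outside, world axes, zero at the start; "ft_torque": the same for the moment, N m; "gripper_width": opening from 0.0 (shut) to 1.0 (fully open); "grip_force": force on a finger pad.
Only numpy, scipy, OpenCV 4.12 (cv2) and the standard library are available. Lean on these libraries where they do the work, as an engineer would, in place of code of your own. Each camera call takes 0.05 s, during which the arm holds its last target. There are 200 camera calls.

## Task

Take the T-foot picker from its stand and use it to fetch the filter canister from the bottom of the deep white tube: pressing only lightly, feel with its foot for the slot in the canister's lid, let it drop through without wrenching the lid, turn it crosswise and lift the canister out. Stand the canister gently upright on the cork coaster, free the picker and put it back upright, fully down in its stand. Never touch the canister with the gripper, and leave the pot, the lens pen and the step-up ring where they are.

Things in the scene. Friction and masses are not known exactly. Their poses are not given: they have to be found in the camera images.
- picker: Steel T-foot picker, 185 mm long, 100 g, upright in its stand. Origin: centre of the foot's underside; z up the shaft. From there up: foot bar 22 mm (along its x) by 6 mm (y), 5 mm high; neck 8 mm thick to 16 mm; round collar 26 mm thick, 16 to 52 mm, both ends tapered; shaft 12 mm thick to 130 mm; black handle to 185 mm.
- picker_handle (a point): Middle of the picker's handle, 157.5 mm above the picker's origin, same axes. The handle is 16 x 16 mm square, 55 mm long, its faces square to the picker's x and y.
- stand: Black block 66 x 66 mm, 44 mm high, fixed, for the picker. Origin: centre of its underside, z up. In the middle of its top is a round vertical hole 30 mm in diameter and 40 mm deep (floor 4 mm above the origin); the picker stands in it, foot on the hole's floor.
- tube: Fixed upright square white plastic tube, 72 x 72 mm outside, 62 x 62 mm inside, open at the top. Origin: centre of its underside, z up; rim 130 mm above it. The canister stands on a sprung floor inside, see tube_seat.
- tube_seat (a point): Centre of the top of the tube's sprung floor at rest, 14 mm above the tube's origin. It starts to yield when the canister is pushed down with about 2 N, sinks 1 mm per further newton, and meets a hard stop after 7 mm (about 9 N). Pushing, pulling or wrenching the canister with more than 15 N is rough and forbidden.
- canister: Square grey canister with a round metal lid, 54 x 54 mm, 40 mm high, about 130 g (varies). Origin: centre of its underside, z up, x and y square to its sides. It stands loosely on the tube's sprung floor, a few mm off the tube's axis. The lid is 4 mm thick, its top 40 mm above the origin; the hollow below it is 30 mm deep and 42 mm wide.
- lid_centre (a point): Centre of the lid's top, axes as the canister's. Here is a through slot 26 x 10 mm for the picker's foot. The lid is screwed tight with its slot anywhere within 0.8 rad of the canister's x; this angle is not measured, feel for it; do not wrench it. With the picker's collar on the lid, the foot's top is 7 mm below the lid's underside and turns freely; 60 to 90 degrees crosswise it hooks the lid.
- coaster: Fixed round cork coaster, 116 mm in diameter, 6 mm thick. Origin: centre of its underside, z up.
- pot: Small green ceramic pot with closed lid, 74 mm in diameter, 80 mm high; bystander. Origin: centre of its underside.
- lens_pen: Black lens pen, 125 mm long, 13 mm thick, lying on the worktop along its x axis; bystander. Origin: below its middle, on the worktop.
- step_ring: Black step-up ring, 58 mm in diameter, 7 mm high, lying flat; bystander. Origin: centre of its underside.
Things that resemble listed ones, but are neither listed nor needed, are in the scene too. Of the things that look like the picker, the middle-sized one is meant. There is more than one size of the canister; the one meant has the size given above.

How it is judged:
By the outcome, as a careful person would: the job done as asked, in the order asked, and still so for the second after the job is handed in, with the robot touching nothing.
It also fails if it takes over 67 s, if anything falls off the work surface, if the arm or the gripper's body presses on something with over 40 N, if the wrist force passes 120 N, or if a joint passes its speed limit or range.

## Working session

There is one attempt and no reset: what is moved stays moved. The work goes in short steps, Python scripts to look and compute and a shell command to move; the robot and the scene stay as the last step left them, time stands still between calls to the robot, and variables do not carry over. Pictures are saved under pics/ and viewed, at most 10 in all, crops included, and the job is handed in when it is done.

```bash
mkdir -p pics; cat > h.py <<'E'
import numpy as np, cv2
from rig import *
def shots(names):
    return {n:snapshot(n) for n in names}
def w(p,xyz):
    M=np.array(p["cam_to_world"]); return (M@np.r_[xyz,1])[:3]
def px(p,X):
    M=np.linalg.inv(np.array(p["cam_to_world"])); c=M@np.r_[X,1]; c=np.array([c[0],-c[1],-c[2]]); u=np.array(p["mtx"])@c; return u[:2]/u[2]
def ray(p,uv,z):
    M=np.array(p["cam_to_world"]); d=np.linalg.inv(np.array(p["mtx"]))@np.r_[uv,1]; d=M[:3,:3]@np.array([d[0],-d[1],-d[2]]); o=M[:3,3]
    return o+d*(z-o[2])/d[2]
E
python3 - <<'E'
from h import *
np.set_printoptions(precision=3,suppress=True)
o=get_obs(); print({k:np.round(v,3) for k,v in o.items()})
S=shots(["scene","top"])
for n,p in S.items():
    cv2.imwrite(f"pics/{n}0.png",p["img"]); print(n,np.array(p["cam_to_world"])[:3,3],p.keys())
    for q in ["picker","stand","tube","canister","coaster","pot","lens_pen","step_ring"]:
        for d in find_in(q,p):
            if d["conf"]>.2:
                X=w(p,d["xyz"]); print(q,round(d["conf"],2),X,px(p,X).round())
cv2.imwrite("pics/a.png",S["scene"]["img"])
E
```

```text
{'clock': np.float64(0.0), 'qpos': array([ 1.213,  0.125,  1.652,  0.   ,  1.367, -0.083]), 'joint_vel': array([-0.001,  0.   ,  0.   , -0.   ,  0.001, -0.001]), 'tau': array([  0.001, -41.759, -35.994,   0.077,   0.049,  -0.   ]), 'ee_pos': array([0.176, 0.625, 0.213]), 'eef_rot': array([ 0.137,  0.991, -0.001, -0.   ]), 'wrist_force': array([0.435, 0.087, 0.729]), 'ft_torque': array([0.01 , 0.001, 0.029]), 'grip_force': np.float64(0.0), 'gripper_width': np.float64(1.003)}
scene [ 1.184 -0.493  0.627] dict_keys(['img', 'mtx', 'cam_to_world', 'shot'])
picker 0.96 [0.411 0.188 0.144] [288. 128.]
picker 0.76 [0.494 0.245 0.125] [330. 142.]
picker 0.48 [0.407 0.268 0.077] [310. 144.]
stand 0.84 [0.513 0.232 0.026] [328. 184.]
stand 0.33 [ 0.561 -0.183  0.008] [186. 273.]
tube 0.9 [ 0.586 -0.025  0.08 ] [261. 219.]
canister 0.49 [0.515 0.108 0.023] [289. 203.]
coaster 0.67 [ 0.56  -0.184  0.009] [184. 273.]
pot 0.95 [ 0.748 -0.158  0.06 ] [257. 306.]
lens_pen 0.82 [ 0.379 -0.003  0.006] [214. 199.]
step_ring 0.76 [0.736 0.115 0.005] [364. 260.]
top [0.352 0.013 1.096] dict_keys(['img', 'mtx', 'cam_to_world', 'shot'])
picker 0.59 [0.401 0.194 0.194] [175. 252.]
picker 0.45 [0.487 0.248 0.116] [162. 216.]
picker 0.4 [0.399 0.264 0.083] [155. 254.]
stand 0.6 [0.482 0.239 0.046] [172. 222.]
tube 0.83 [ 0.554 -0.005  0.086] [270. 194.]
canister 0.65 [0.485 0.108 0.03 ] [224. 224.]
canister 0.55 [ 0.566 -0.009  0.052] [271. 192.]
canister 0.35 [ 0.55  -0.183  0.006] [337. 205.]
coaster 0.59 [ 0.552 -0.183  0.008] [337. 204.]
pot 0.7 [ 0.717 -0.137  0.056] [323. 137.]
lens_pen 0.82 [0.38  0.004 0.011] [264. 267.]
step_ring 0.39 [0.721 0.123 0.007] [224. 138.]
```

View pics/scene0.png

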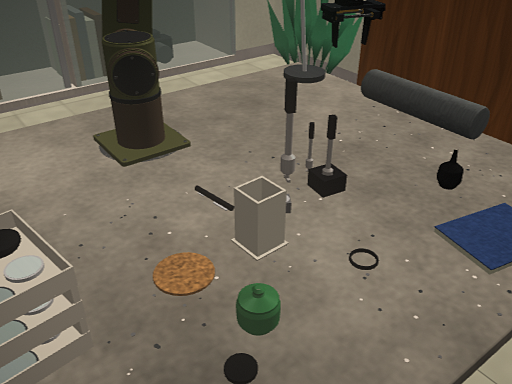

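View pics/top0.png

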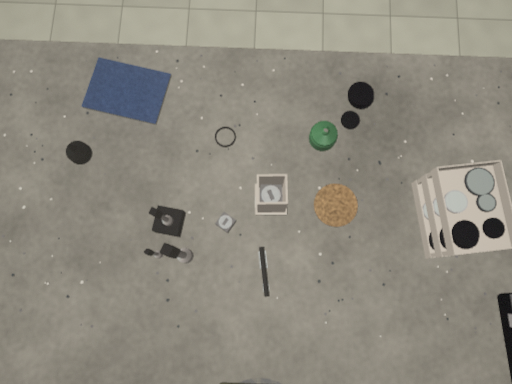

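Scene: pickers at (288,128) large, (330,142) standing in the stand (328,182) and (310,144) small. The middle-sized is the one in the stand. Top: the canister at (224,222) is a small one standing loose; the one meant is in the tube at (271,194). I'll confirm with an enlarged crop.

```bash
python3 - <<'E'
from h import *
a=cv2.imread("pics/scene0.png")[75:205,255:385]; b=cv2.imread("pics/top0.png")[165:285,140:300]
a=cv2.resize(a,(390,390),interpolation=cv2.INTER_CUBIC); b=cv2.resize(b,(400,300),interpolation=cv2.INTER_CUBIC)
c=np.zeros((400,800,3),np.uint8); c[:390,:390]=a; c[:300,400:]=b
cv2.imwrite("pics/crop1.png",c)
E
```

```text
(no output)
```

View pics/crop1.png

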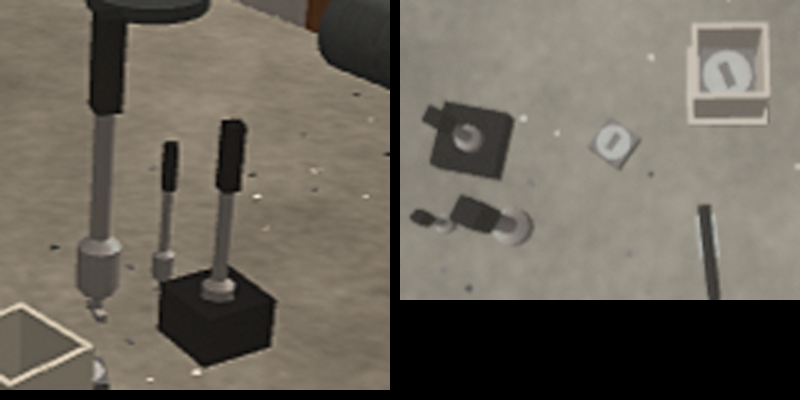

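The crop confirms that the middle-sized picker is the one in the black stand (crop 230,200). The meant canister is in the tube with its slot visible (crop 727,72). Next I'll measure more exactly with the outlines and locate the wrist camera.

```bash
python3 - <<'E'
from h import *
from scipy.spatial.transform import Rotation as Ro
np.set_printoptions(precision=3,suppress=True)
o=get_obs(); R=Ro.from_quat(o["eef_rot"]).as_matrix(); print(R)
p=snapshot("wrist"); M=np.array(p["cam_to_world"]); print("cam in tool",R.T@(M[:3,3]-o["ee_pos"]),"axes\n",R.T@M[:3,:3],p["mtx"])
for n in ["top","scene"]:
    p=snapshot(n)
    for q,z in [("stand",.044),("tube",.13),("coaster",.006),("canister",.054),("picker",.189)]:
        for d in outline_of(q,p):
            if d["conf"]<.3: continue
            m=d["region"].astype(np.uint8); 
            c,_=cv2.findContours(m,0,2); c=max(c,key=cv2.contourArea)
            r=cv2.boxPoints(cv2.minAreaRect(c)); P=np.array([ray(p,u,z) for u in r])
            print(n,q,round(d["conf"],2),m.sum(),r.mean(0).round(),"ctr",P.mean(0)[:2],"sides",np.linalg.norm(P[1]-P[0]),np.linalg.norm(P[2]-P[1]),"ang",np.arctan2(*(P[1]-P[0])[1::-1])%(np.pi/2))
E
```

```text
[[-0.962  0.271 -0.   ]
 [ 0.271  0.962  0.   ]
 [ 0.     0.    -1.   ]]
cam in tool [ 0.071  0.001 -0.169] axes
 [[-0.001  0.966  0.259]
 [ 1.     0.001  0.001]
 [ 0.     0.259 -0.966]] [[279.921   0.    257.803]
 [  0.    279.921 193.268]
 [  0.      0.      1.   ]]
top stand 0.56 670 [168. 221.] ctr [0.484 0.248] sides 0.07230920743714354 0.07683558151255526 ang 1.4398868653265793
top tube 0.78 937 [270. 194.] ctr [ 0.547 -0.005] sides 0.07806953044726009 0.09558359345849082 ang 0.037493187104413295
top coaster 0.93 1476 [336. 205.] ctr [ 0.549 -0.179] sides 0.11339344303509906 0.11305663176188398 ang 0.8189597714153632
top canister 0.58 236 [226. 222.] ctr [0.487 0.103] sides 0.0376183721933115 0.04196525769549254 ang 1.0050538877960413
top canister 0.53 357 [271. 194.] ctr [ 0.563 -0.008] sides 0.050762729628304616 0.043834069154275825 ang 0.03744943319414684
top picker 0.83 372 [177. 252.] ctr [0.4   0.192] sides 0.029248626696205097 0.06967926927321645 ang 1.256068358882192
top picker 0.62 118 [154. 253.] ctr [0.396 0.241] sides 0.016437436215312937 0.0417609252962432 ang 1.30
[... 278 characters left out ...]
 218.] ctr [ 0.624 -0.059] sides 0.10991769126606477 0.2535838602509057 ang 0.9321399704532518
scene coaster 0.8 2123 [184. 274.] ctr [ 0.554 -0.183] sides 0.12016125736279515 0.11875951029469982 ang 0.9250935091256721
scene canister 0.43 82 [288. 203.] ctr [0.547 0.078] sides 0.06824791845404715 0.010891043067807514 ang 0.8708521382168053
scene picker 0.84 373 [330. 145.] ctr [0.578 0.154] sides 0.2645332530614707 0.020434257862236845 ang 0.7666250333351905
scene picker 0.84 852 [289. 128.] ctr [0.442 0.162] sides 0.5165309549638719 0.03539240816785642 ang 0.8614852496901935
scene picker 0.57 202 [311. 145.] ctr [0.561 0.118] sides 0.202560345477552 0.0131905594496212 ang 0.8045445511698905
```

```bash
python3 -m crank '[{"dz":-0.9},{"dx":-0.5,"dy":-0.35,"dz":-0.9},{"dx":-0.7,"dy":-0.5,"dz":-0.9},{"dx":-0.8,"dy":-0.57,"dz":-0.6},{"dx":-0.8,"dy":-0.57,"dz":-0.45},{"dx":-0.8,"dy":-0.57},{"dx":-0.8,"dy":-0.57},{"dx":-0.8,"dy":-0.57},{"dx":-0.8,"dy":-0.57},{"dx":-0.8,"dy":-0.57}]' 1 20
python3 -m crank '[{"dx":-0.8,"dy":-0.57},{"dx":-0.8,"dy":-0.57},{"dx":-0.8,"dy":-0.57},{"dx":-0.6,"dy":-0.4},{"dx":-0.3,"dy":-0.2},{}]'
python3 - <<'E'
from h import *
np.set_printoptions(precision=3,suppress=True)
p=snapshot("wrist"); cv2.imwrite("pics/w1.png",p["img"])
for q in ["picker","stand","tube"]:
    for d in find_in(q,p):
        X=w(p,d["xyz"]); print(q,round(d["conf"],2),X,px(p,X).round())
E
```

```text
$[0]: bad value
$[0]: bad value
```

View pics/w1.png

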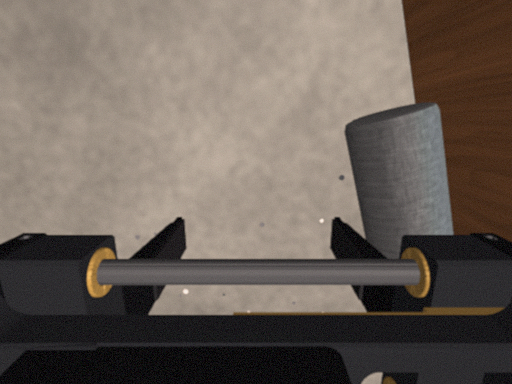

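The picture shows only the gripper, because the rows were refused. I'll write all four numbers in each row.

```bash
python3 -m crank '[{"dx":0,"dy":0,"dz":-0.9,"yaw":0},{"dx":-0.5,"dy":-0.35,"dz":-0.9,"yaw":0},{"dx":-0.7,"dy":-0.5,"dz":-0.9,"yaw":0},{"dx":-0.8,"dy":-0.57,"dz":-0.6,"yaw":0},{"dx":-0.8,"dy":-0.57,"dz":-0.45,"yaw":0},{"dx":-0.8,"dy":-0.57,"dz":0,"yaw":0},{"dx":-0.8,"dy":-0.57,"dz":0,"yaw":0},{"dx":-0.8,"dy":-0.57,"dz":0,"yaw":0},{"dx":-0.8,"dy":-0.57,"dz":0,"yaw":0},{"dx":-0.8,"dy":-0.57,"dz":0,"yaw":0}]' 1 20
python3 -m crank '[{"dx":-0.8,"dy":-0.57,"dz":0,"yaw":0},{"dx":-0.8,"dy":-0.57,"dz":0,"yaw":0},{"dx":-0.8,"dy":-0.57,"dz":0,"yaw":0},{"dx":-0.6,"dy":-0.4,"dz":0,"yaw":0},{"dx":-0.3,"dy":-0.2,"dz":0,"yaw":0},{"dx":0,"dy":0,"dz":0,"yaw":0}]'
python3 - <<'E'
from h import *
np.set_printoptions(precision=3,suppress=True)
p=snapshot("wrist"); cv2.imwrite("pics/w2.png",p["img"])
for q in ["picker","stand","tube"]:
    for d in find_in(q,p):
        X=w(p,d["xyz"]); print(q,round(d["conf"],2),X,px(p,X).round())
E
```

```text
clock: 2.75
ee_pos: [0.3864, 0.3641, 0.3649]
eef_rot: [0.137, 0.991, 0.0, 0.0]
wrist_force: [-0.0, 0.7, 0.0]
gripper_width: 0.999
grip_force: 0.0
clock: 3.35
ee_pos: [0.4883, 0.2398, 0.3644]
eef_rot: [0.138, 0.99, -0.0, -0.0]
wrist_force: [-0.6, 0.6, -0.1]
gripper_width: 1.003
grip_force: 0.0
picker 0.87 [0.408 0.204 0.253] [198. 123.]
picker 0.64 [0.488 0.251 0.161] [265. 170.]
picker 0.37 [0.482 0.254 0.044] [264. 155.]
tube 0.71 [0.533 0.021 0.068] [145. 221.]
```

View pics/w2.png

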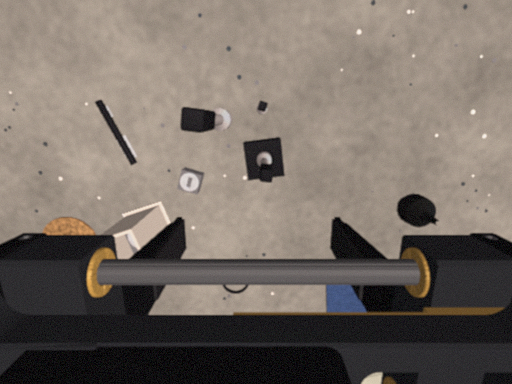

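The wrist view shows the target handle top at about (265,172) over the stand (263,158), and the large picker at (195,120). I'll go closer to get the handle's exact position and yaw.

```bash
python3 -m crank '[{"dx":0,"dy":0.09,"dz":0.75,"yaw":0},{"dx":0,"dy":0.09,"dz":0.75,"yaw":0},{"dx":0,"dy":0.09,"dz":0.75,"yaw":0},{"dx":0,"dy":0,"dz":0,"yaw":0},{"dx":0,"dy":0,"dz":0,"yaw":0}]'
python3 - <<'E'
from h import *
np.set_printoptions(precision=3,suppress=True)
p=snapshot("wrist"); cv2.imwrite("pics/w3.png",p["img"])
for d in find_in("picker",p):
    X=w(p,d["xyz"]); print(round(d["conf"],2),X,px(p,X).round())
print(px(p,[.488,.251,.189]),px(p,[.488,.251,.134]))
g=p["img"][100:220,180:340]
g=np.clip(g.astype(float)*2,0,255).astype(np.uint8)
cv2.imwrite("pics/w3c.png",cv2.resize(g,(800,600),interpolation=cv2.INTER_CUBIC))
E
```

```text
clock: 4.05
ee_pos: [0.4899, 0.2518, 0.2749]
eef_rot: [0.136, 0.991, -0.0, -0.0]
wrist_force: [-0.2, -0.1, 1.0]
gripper_width: 1.001
grip_force: 0.0
0.93 [0.487 0.251 0.161] [255. 186.]
0.81 [0.408 0.207 0.253] [157. 125.]
0.64 [0.405 0.271 0.132] [253. 102.]
[255.438 194.366] [255.869 181.666]
```

View pics/w3c.png

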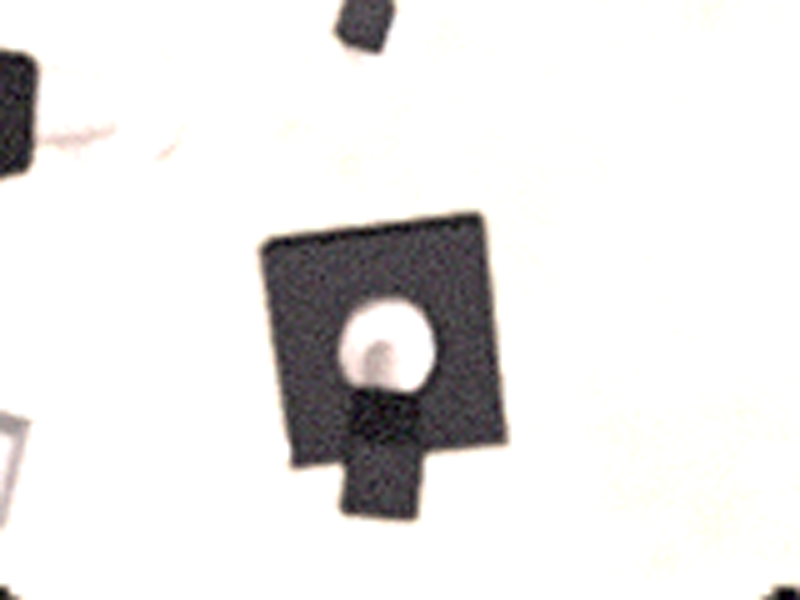

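The handle's top face is at crop corners (347,448), (423,453), (417,520), (340,513), turned about 5° from the tool. Working out the offsets.

```bash
python3 - <<'E'
from h import *
from scipy.spatial.transform import Rotation as Ro
np.set_printoptions(precision=4,suppress=True)
o=get_obs(); R=Ro.from_quat(o["eef_rot"]).as_matrix(); p=snapshot("wrist")
def tool(uvs,z): return np.array([(R.T@(ray(p,np.array(u)/5+[180,100],z)-o["ee_pos"]))[:2] for u in uvs])
T=tool([(347,448),(423,453),(417,520),(340,513)],.189); print(T,T.mean(0),np.ptp(T,0))
S=tool([(264,245),(480,215),(507,440),(295,466)],.044); print(S,S.mean(0), o["ee_pos"]+R@np.r_[S.mean(0),0])
g=cv2.cvtColor(p["img"],6); 
sub=g[188:206,246:266]; print(sub[::2,::2])
E
```

```text
[[ 0.0057 -0.007 ]
 [ 0.0047  0.0074]
 [-0.0086  0.0063]
 [-0.0072 -0.0085]] [-0.0014 -0.0004] [0.0143 0.0159]
[[ 0.0287 -0.0347]
 [ 0.0371  0.0268]
 [-0.0288  0.0358]
 [-0.0366 -0.0271]] [0.0001 0.0002] [0.4911 0.252  0.2772]
[[ 39  31  27  30  30  33  33  27  32  39]
 [ 45  27  35  32  22  38  29  30  31  95]
 [158  67  34  43  33  26  38  35  26 115]
 [160  51  31  28  38  26  33  24  31 136]
 [157  45  27  37  35  37  38  35  35 139]
 [136  35  31  28  28  35  36  31  45 148]
 [151  69  47  38  39  19  34  28  54 152]
 [160 162 160 145 132 117 111 103 117 156]
 [171 167 163 167 159 167 166 165 159 158]]
```

```bash
python3 -m crank '[{"dx":-0.03,"dy":0,"dz":0.3,"yaw":0.6},{"dx":0,"dy":0,"dz":0.75,"yaw":0},{"dx":0,"dy":0,"dz":0.75,"yaw":0},{"dx":0,"dy":0,"dz":0.75,"yaw":0},{"dx":0,"dy":0,"dz":0.45,"yaw":0},{"dx":0,"dy":0,"dz":0,"yaw":0},{"dx":0,"dy":0,"dz":0,"yaw":0}]'
python3 -m crank '[{"dx":0,"dy":0,"dz":0,"yaw":0},{"dx":0,"dy":0,"dz":0,"yaw":0},{"dx":0,"dy":0,"dz":0,"yaw":0},{"dx":0,"dy":0,"dz":0,"yaw":0},{"dx":0,"dy":0,"dz":0,"yaw":0},{"dx":0,"dy":0,"dz":0,"yaw":0},{"dx":0,"dy":0,"dz":0,"yaw":0},{"dx":0,"dy":0,"dz":0,"yaw":0}]' 0.05 40
```

```text
clock: 4.9
ee_pos: [0.4927, 0.2511, 0.1564]
eef_rot: [0.178, 0.984, 0.001, 0.001]
wrist_force: [0.7, -0.2, 0.6]
gripper_width: 1.005
grip_force: 0.0
clock: 5.7
ee_pos: [0.4917, 0.2507, 0.1546]
eef_rot: [0.178, 0.984, -0.0, -0.0]
wrist_force: [-0.3, -0.0, -0.3]
gripper_width: 0.386
grip_force: 0.0
```

```bash
python3 -m crank '[{"dx":0,"dy":0,"dz":0,"yaw":0},{"dx":0,"dy":0,"dz":0,"yaw":0},{"dx":0,"dy":0,"dz":0,"yaw":0},{"dx":0,"dy":0,"dz":0,"yaw":0},{"dx":0,"dy":0,"dz":0,"yaw":0}]'
python3 -m crank '[{"dx":0,"dy":0,"dz":-0.25,"yaw":0},{"dx":0,"dy":0,"dz":-0.5,"yaw":0},{"dx":0,"dy":0,"dz":-0.8,"yaw":0},{"dx":0,"dy":0,"dz":-0.8,"yaw":0},{"dx":0,"dy":0,"dz":-0.8,"yaw":0},{"dx":0,"dy":0,"dz":-0.7,"yaw":0},{"dx":0,"dy":0,"dz":-0.4,"yaw":0},{"dx":0,"dy":0,"dz":0,"yaw":0},{"dx":0,"dy":0,"dz":0,"yaw":0}]'
python3 - <<'E'
from h import *
from scipy.spatial.transform import Rotation as Ro
np.set_printoptions(precision=4,suppress=True)
o=get_obs(); R=Ro.from_quat(o["eef_rot"]).as_matrix()
print(o["ee_pos"],np.degrees(Ro.from_quat(o["eef_rot"]).as_euler('ZYX')),o["gripper_width"],o["grip_force"],o["wrist_force"],o["qpos"])
p=snapshot("scene"); t=snapshot("wrist")
zb=o["ee_pos"][2]-.1555+.004
X=np.r_[o["ee_pos"][:2],zb]; u=px(p,X).astype(int); print(zb,u,px(p,X+[0,0,.185]))
c=cv2.resize(p["img"][u[1]-60:u[1]+15,u[0]-37:u[0]+38],(400,400),interpolation=cv2.INTER_CUBIC)
b=cv2.resize(t["img"],(400,300)); out=np.zeros((400,800,3),np.uint8); out[:,:400]=c; out[:300,400:]=b
cv2.imwrite("pics/s2.png",out)
E
```

```text
clock: 6.2
ee_pos: [0.4917, 0.2508, 0.1546]
eef_rot: [0.178, 0.984, 0.0, -0.0]
wrist_force: [0.1, -0.3, 1.2]
gripper_width: 0.165
grip_force: 39.9
clock: 7.1
ee_pos: [0.4914, 0.2507, 0.3237]
eef_rot: [0.178, 0.984, -0.0, -0.001]
wrist_force: [-0.7, 0.6, -0.8]
gripper_width: 0.165
grip_force: 39.9
[0.4914 0.2507 0.3237] [ 159.456    -0.0506 -179.9549] 0.16469815965838064 39.93348240852356 [-0.7286  0.5704 -0.8279] [ 0.3744 -0.1389  1.7309  0.      1.5508 -0.8379]
0.17220230249148474 [333 122] [341.1638  39.3534]
```

View pics/s2.png

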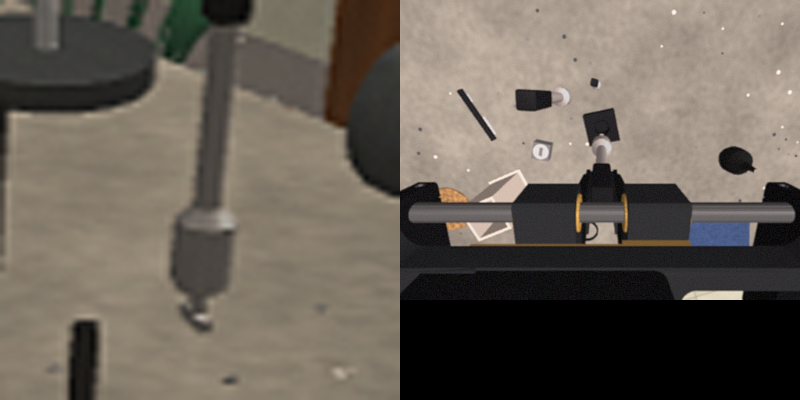

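The foot bar shows at crop (182,300)–(210,325), so it runs along the tool's x (near end low and right, as that direction projects). In the top view the slot points about +26° from world x. I'll move so that the wrist camera looks straight down the tube, with the bar roughly parallel to the slot.

```bash
python3 -m crank '[{"dx":-0.4,"dy":-0.34,"dz":0,"yaw":0},{"dx":-0.75,"dy":-0.64,"dz":0,"yaw":0},{"dx":-0.75,"dy":-0.64,"dz":0,"yaw":0},{"dx":-0.75,"dy":-0.64,"dz":0,"yaw":0},{"dx":-0.75,"dy":-0.64,"dz":0,"yaw":0},{"dx":-0.75,"dy":-0.64,"dz":0,"yaw":0},{"dx":-0.75,"dy":-0.63,"dz":0,"yaw":0},{"dx":0,"dy":0,"dz":0,"yaw":-0.5},{"dx":0,"dy":0,"dz":0,"yaw":-0.9},{"dx":0,"dy":0,"dz":0,"yaw":-0.9}]'
python3 -m crank '[{"dx":0,"dy":0,"dz":0,"yaw":-0.9},{"dx":0,"dy":0,"dz":0,"yaw":-0.9},{"dx":0,"dy":0,"dz":0,"yaw":-0.9},{"dx":0,"dy":0,"dz":0,"yaw":-0.7},{"dx":0,"dy":0,"dz":0,"yaw":-0.2},{"dx":0,"dy":0,"dz":0,"yaw":0},{"dx":0,"dy":0,"dz":0,"yaw":0},{"dx":0,"dy":0,"dz":0,"yaw":0}]'
python3 - <<'E'
from h import *
from scipy.spatial.transform import Rotation as Ro
np.set_printoptions(precision=4,suppress=True)
o=get_obs(); print(o["ee_pos"],np.degrees(Ro.from_quat(o["eef_rot"]).as_euler('ZYX')),o["wrist_force"],o["qpos"])
p=snapshot("wrist"); import pickle; pickle.dump(p,open("wt.pkl","wb"))
cv2.imwrite("pics/w4.png",cv2.resize(p["img"][20:260,90:410],(800,600),interpolation=cv2.INTER_CUBIC))
for q in ["tube","canister","coaster"]:
    for d in find_in(q,p):
        X=w(p,d["xyz"]); print(q,round(d["conf"],2),X,px(p,X).round())
E
```

```text
clock: 8.2
ee_pos: [0.6162, 0.0253, 0.3219]
eef_rot: [0.017, 1.0, 0.0, -0.002]
wrist_force: [0.4, -0.7, -1.1]
gripper_width: 0.165
grip_force: 39.9
clock: 9.0
ee_pos: [0.6166, 0.0258, 0.3243]
eef_rot: [-0.23, 0.973, 0.0, -0.0]
wrist_force: [-0.9, 0.4, -0.9]
gripper_width: 0.167
grip_force: 39.9
[0.6166 0.0258 0.3243] [-153.393    -0.0293  179.9817] [-0.8745  0.4177 -0.877 ] [-0.0451  0.0073  1.5909  0.      1.544  -2.0803]
tube 0.69 [ 0.5606 -0.0165  0.1161] [248. 120.]
canister 0.73 [ 0.5665 -0.0082  0.0538] [253. 126.]
canister 0.59 [0.4929 0.1008 0.0235] [334. 114.]
coaster 0.65 [ 0.5524 -0.1802  0.0022] [162.  68.]
```

View pics/w4.png

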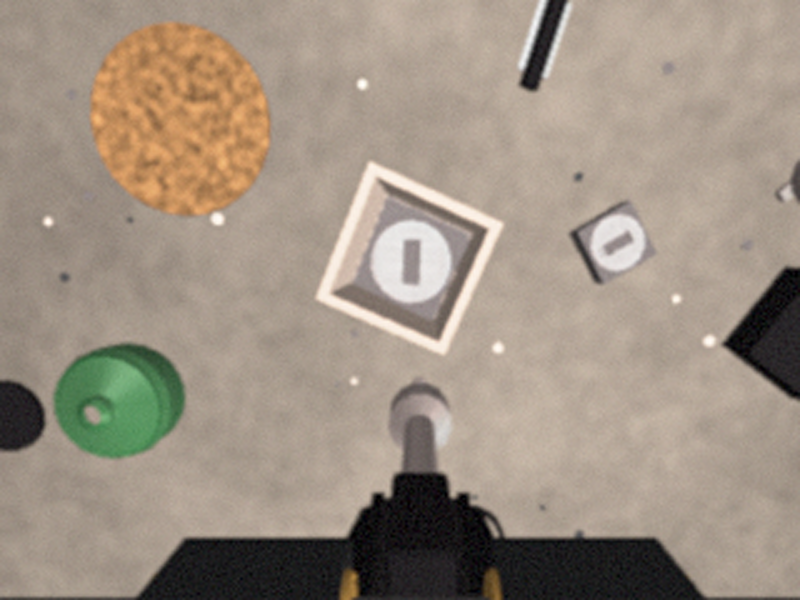

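The tube rim corners are at (370,163), (503,222), (443,354) and (317,297). The lid is at (411,262) with its slot about vertical in the picture, so about parallel to the tool's x. Measuring these with OpenCV.

```bash
python3 - <<'E'
from h import *
import pickle
from scipy.spatial.transform import Rotation as Ro
np.set_printoptions(precision=4,suppress=True)
p=pickle.load(open("wt.pkl","rb")); o=get_obs(); R=Ro.from_quat(o["eef_rot"]).as_matrix()
g=cv2.cvtColor(p["img"],6)
k=8; x0,y0=220,90; s=cv2.resize(g[y0:160,x0:290],None,fx=k,fy=k,interpolation=cv2.INTER_CUBIC)
un=lambda c:(np.array(c)+.5)/k-.5+[x0,y0]
def rep(name,c,z):
    X=ray(p,un(c),z); print(name,un(c),X,"tool",(R.T@(X-o["ee_pos"]))[:2]); return X
_,m=cv2.threshold(s,150,255,0)
cs,h=cv2.findContours(m,2,2)
# lid: blob around (254,125)
lc=((411/2.5+90-x0+.5)*k,(262/2.5+20-y0+.5)*k)
for i,c in enumerate(cs):
    A=cv2.contourArea(c)
    if A>300:
        r=cv2.minAreaRect(c); print(i,A,h[0][i],np.array(r[0]).round(),np.array(r[1]).round(),round(r[2],1))
        inside=abs(r[0][0]-lc[0])<40 and abs(r[0][1]-lc[1])<40
        if inside:
            e=cv2.fitEllipse(c) if len(c)>5 else None
            print(" ell",e); X=rep("c",r[0],.054)
            b=np.array([ray(p,un(q),.054) for q in cv2.boxPoints(r)]); 
            for j in (0,1):
                d=b[j+1]-b[j]; print("  side",np.linalg.norm(d),"world ang",np.degrees(np.arctan2(d[1],d[0]))%180)
T=np.array([ray(p,np.array(c)/2.5+[90,20],.13) for c in [(370,163),(503,222),(443,354),(317,297)]])
print(T,T.mean(0),[np.linalg.norm(T[i]-T[i-1]) for i in range(4)],[np.degrees(np.arctan2(*(T[i]-T[i-1])[1::-1]))%90 for i in range(4)])
# canister corners
C=np.array([ray(p,np.array(c)/2.5+[90,20],.13) for c in [(162,118)]])
co=ray(p,np.array([181,119])/2.5+[90,20],.006); print("coaster",co)
E
```

```text
3 59902.0 [ 5  2  4 -1] [275. 274.] [285. 274.] 84.6
 ell ((277.7707824707031, 277.80206298828125), (270.7851867675781, 285.0068664550781), 150.23468017578125)
c [253.8991 123.7957] [ 0.5633 -0.008   0.054 ] tool [ 0.0629 -0.0062]
  side 0.051402571171332935 world ang 121.69982489446099
  side 0.05267453153859537 world ang 32.79863302327552
4 5048.0 [-1 -1 -1  3] [278. 277.] [ 42. 132.] 2.3
 ell ((277.9506530761719, 275.3131408691406), (43.60748291015625, 174.47634887695312), 2.1409237384796143)
c [254.2899 124.2402] [ 0.5636 -0.0071  0.054 ] tool [ 0.0623 -0.0056]
  side 0.0244666040896742 world ang 23.79797445482464
  side 0.00801258359909431 world ang 114.27606019680186
8 312481.0 [-1  7  9 -1] [280. 280.] [559. 559.] 90.0
 ell None
c [254.5 124.5] [ 0.5638 -0.0067  0.054 ] tool [ 0.0619 -0.0053]
  side 0.10329969944166796 world ang 116.52982969747222
  side 0.10361981401229323 world ang 28.198837743647147
9 368.0 [10 -1 -1  8] [ 92. 505.] [24. 19.] 70.3
11 125798.0 [-1 10 -1  8] [269. 272.] [384. 398.] 23.8
 ell ((275.2664794921875, 283.0559387207031), (425.8313293457031, 443.89825439453125), 145.67996215820312)
c [253.235  123.5965] [ 0.5635 -0.009   0.054 ] tool [ 0.0632 -0.0072]
  side 0.07340714504675509 world ang 0.7170902987950001
  side 0.07132815731997484 world ang 93.77606602713242
[[ 0.5294 -0.0452  0.13  ]
 [ 0.5247  0.0258  0.13  ]
 [ 0.5968  0.0291  0.13  ]
 [ 0.5995 -0.0418  0.13  ]] [ 0.5626 -0.008   0.13  ] [np.float64(0.07017168206055661), np.float64(0.07118631173007603), np.float64(0.07216072511677107), np.float64(0.07093759555860253)] [np.float64(2.7913274766160896), np.float64(3.7750036128153255), np.float64(2.598887234149614), np.float64(2.1721851152398983)]
coaster [ 0.5514 -0.1788  0.006 ]
```

The slot is at 24.2° in world (±1°), with its centre at (0.5636, −0.0071). That agrees with the tube centre (0.5626, −0.008), and the sizes are right. I'll move over it, turn 2.4° and descend to 8 mm above the lid.

```bash
python3 -m crank '[{"dx":0.26,"dy":-0.02,"dz":0,"yaw":0},{"dx":0.5,"dy":-0.04,"dz":0,"yaw":0},{"dx":0.5,"dy":-0.05,"dz":0,"yaw":0},{"dx":0.3,"dy":-0.03,"dz":0,"yaw":0.15},{"dx":0,"dy":0,"dz":0,"yaw":0.15},{"dx":0,"dy":0,"dz":0.6,"yaw":0},{"dx":0,"dy":0,"dz":0.8,"yaw":0},{"dx":0,"dy":0,"dz":0.8,"yaw":0},{"dx":0,"dy":0,"dz":0.4,"yaw":0},{"dx":0,"dy":0,"dz":0.2,"yaw":0}]'
python3 -m crank '[{"dx":0,"dy":0,"dz":0,"yaw":0},{"dx":0,"dy":0,"dz":0,"yaw":0},{"dx":0,"dy":0,"dz":0,"yaw":0}]'
cat > st.py <<'E'
from h import *
from scipy.spatial.transform import Rotation as Ro
np.set_printoptions(precision=4,suppress=True)
def st():
    o=get_obs(); print(o["ee_pos"],"yaw",np.degrees(Ro.from_quat(o["eef_rot"]).as_euler('ZYX'))[0].round(2),"F",np.array(o["wrist_force"]).round(2),"T",np.array(o["ft_torque"]).round(3),"j",o["qpos"],"tau",o["tau"][[1,2]])
    return o
if __name__=="__main__": st()
E
python3 st.py
```

```text
clock: 10.2
ee_pos: [0.5628, -0.007, 0.2106]
eef_rot: [-0.21, 0.978, 0.001, -0.001]
wrist_force: [-0.7, 0.4, -1.1]
gripper_width: 0.166
grip_force: 39.9
clock: 10.5
ee_pos: [0.5646, -0.0073, 0.2148]
eef_rot: [-0.21, 0.978, -0.001, 0.002]
wrist_force: [-0.1, 0.1, 0.0]
gripper_width: 0.168
grip_force: 39.9
[ 0.5646 -0.0073  0.2148] yaw -155.75 F [-0.06  0.08  0.  ] T [ 0.003  0.048 -0.044] j [-0.108  -0.0667  1.8447  0.      1.3601 -2.102 ] tau [-32.9945 -36.1632]
```

```bash
f(){ grep -E 'ee_pos|wrist_force'|tr '\n' ' ';echo; }
python3 -m crank '[{"dx":0,"dy":0,"dz":0.15,"yaw":0},{"dx":0,"dy":0,"dz":0,"yaw":0}]'|f
python3 -m crank '[{"dx":0,"dy":0,"dz":0.025,"yaw":0},{"dx":0,"dy":0,"dz":0.025,"yaw":0}]'|f
python3 -m crank '[{"dx":0,"dy":0,"dz":0.025,"yaw":0},{"dx":0,"dy":0,"dz":0,"yaw":0}]'|f
python3 -m crank '[{"dx":0,"dy":0,"dz":0.025,"yaw":0},{"dx":0,"dy":0,"dz":0,"yaw":0}]'|f
python3 -m crank '[{"dx":0,"dy":0,"dz":0.025,"yaw":0},{"dx":0,"dy":0,"dz":0,"yaw":0}]'|f
python3 -m crank '[{"dx":0,"dy":0,"dz":0,"yaw":0}]'|f
python3 -m crank '[{"dx":0,"dy":0,"dz":0,"yaw":0}]'|f
```

```text
ee_pos: [0.5633, -0.0072, 0.2064] wrist_force: [-0.1, -0.1, -0.9] 
ee_pos: [0.5635, -0.0072, 0.2047] wrist_force: [-0.2, 0.6, -0.6] 
ee_pos: [0.5633, -0.0072, 0.2034] wrist_force: [0.5, 0.1, -1.7] 
ee_pos: [0.5634, -0.0072, 0.2025] wrist_force: [0.0, 0.8, -0.3] 
ee_pos: [0.5634, -0.0072, 0.2015] wrist_force: [-0.3, 0.9, -1.1] 
ee_pos: [0.5634, -0.0072, 0.2016] wrist_force: [1.4, 0.1, -0.1] 
ee_pos: [0.5635, -0.0072, 0.2017] wrist_force: [0.7, 0.5, -0.9]
```

No force yet at 3 mm below the lid level, so the foot seems to be entering the slot. I'll continue in small steps.

```bash
f(){ grep -E 'ee_pos|wrist_force'|tr '\n' ' ';echo; }
python3 -m crank '[{"dx":0,"dy":0,"dz":0.025,"yaw":0},{"dx":0,"dy":0,"dz":0.025,"yaw":0}]'|f
python3 -m crank '[{"dx":0,"dy":0,"dz":0,"yaw":0}]'|f
python3 -m crank '[{"dx":0,"dy":0,"dz":0.025,"yaw":0},{"dx":0,"dy":0,"dz":0.025,"yaw":0}]'|f
python3 -m crank '[{"dx":0,"dy":0,"dz":0,"yaw":0}]'|f
python3 -m crank '[{"dx":0,"dy":0,"dz":0,"yaw":0}]'|f
```

```text
ee_pos: [0.5635, -0.0072, 0.1996] wrist_force: [-0.0, 1.0, -1.5] 
ee_pos: [0.5633, -0.0072, 0.1994] wrist_force: [-0.2, -0.3, -1.0] 
ee_pos: [0.5635, -0.0072, 0.1976] wrist_force: [0.4, -1.0, -0.8] 
ee_pos: [0.5634, -0.0072, 0.1974] wrist_force: [-0.2, -0.1, -0.5] 
ee_pos: [0.5634, -0.0072, 0.1976] wrist_force: [0.9, 0.9, -0.6]
```

```bash
f(){ grep -E 'ee_pos|wrist_force'|tr '\n' ' ';echo; }
python3 -m crank '[{"dx":0,"dy":0,"dz":0.025,"yaw":0},{"dx":0,"dy":0,"dz":0.025,"yaw":0},{"dx":0,"dy":0,"dz":0.025,"yaw":0},{"dx":0,"dy":0,"dz":0.025,"yaw":0}]'|f
python3 -m crank '[{"dx":0,"dy":0,"dz":0.025,"yaw":0},{"dx":0,"dy":0,"dz":0.025,"yaw":0},{"dx":0,"dy":0,"dz":0,"yaw":0}]'|f
python3 -m crank '[{"dx":0,"dy":0,"dz":0.025,"yaw":0},{"dx":0,"dy":0,"dz":0.025,"yaw":0}]'|f
python3 -m crank '[{"dx":0,"dy":0,"dz":0,"yaw":0}]'|f
python3 -m crank '[{"dx":0,"dy":0,"dz":0,"yaw":0}]'|f
python3 -m crank '[{"dx":0,"dy":0,"dz":0,"yaw":0}]'|f
```

```text
ee_pos: [0.5635, -0.0072, 0.1935] wrist_force: [1.2, -0.6, -0.7] 
ee_pos: [0.5633, -0.0072, 0.1914] wrist_force: [-0.7, -0.8, -0.8] 
ee_pos: [0.5635, -0.0072, 0.1897] wrist_force: [-0.6, 0.3, -0.7] 
ee_pos: [0.5633, -0.0072, 0.1894] wrist_force: [-0.1, 0.1, -0.1] 
ee_pos: [0.5634, -0.0072, 0.1896] wrist_force: [0.2, -0.1, -0.2] 
ee_pos: [0.5635, -0.0072, 0.1897] wrist_force: [0.7, -1.4, -0.5]
```

The foot has dropped through, reaching about 15 mm below the lid top without force. Now I'll turn crosswise while watching the forces.

```bash

python3 -m crank '[{"dx":0,"dy":0,"dz":0,"yaw":0.3},{"dx":0,"dy":0,"dz":0,"yaw":0.5},{"dx":0,"dy":0,"dz":0,"yaw":0.6},{"dx":0,"dy":0,"dz":0,"yaw":0.6},{"dx":0,"dy":0,"dz":0,"yaw":0.6},{"dx":0,"dy":0,"dz":0,"yaw":0.4}]' >/dev/null; python3 st.py
python3 -m crank '[{"dx":0,"dy":0,"dz":0,"yaw":0}]' >/dev/null; python3 st.py
```

```text
[ 0.5635 -0.0073  0.1897] yaw -179.9 F [-0.45 -1.42 -0.96] T [-0.118  0.038 -0.029] j [-0.1081 -0.0497  1.8711 -0.0004  1.32   -1.6805] tau [-33.7161 -36.0289]
[ 0.5635 -0.0073  0.1897] yaw -179.73 F [ 0.45 -0.83 -1.35] T [-0.112  0.017 -0.004] j [-0.1081 -0.0497  1.8712 -0.0003  1.32   -1.6835] tau [-33.7007 -35.9979]
```

```bash

python3 -m crank '[{"dx":0,"dy":0,"dz":0,"yaw":0.5},{"dx":0,"dy":0,"dz":0,"yaw":0.6},{"dx":0,"dy":0,"dz":0,"yaw":0.6},{"dx":0,"dy":0,"dz":0,"yaw":0.6},{"dx":0,"dy":0,"dz":0,"yaw":0.6},{"dx":0,"dy":0,"dz":0,"yaw":0.6},{"dx":0,"dy":0,"dz":0,"yaw":0.5}]' >/dev/null; python3 st.py
python3 -m crank '[{"dx":0,"dy":0,"dz":0,"yaw":0.5},{"dx":0,"dy":0,"dz":0,"yaw":0.6},{"dx":0,"dy":0,"dz":0,"yaw":0.6},{"dx":0,"dy":0,"dz":0,"yaw":0.6},{"dx":0,"dy":0,"dz":0,"yaw":0.6},{"dx":0,"dy":0,"dz":0,"yaw":0.6},{"dx":0,"dy":0,"dz":0,"yaw":0.5},{"dx":0,"dy":0,"dz":0,"yaw":0.2},{"dx":0,"dy":0,"dz":0,"yaw":0}]' >/dev/null; python3 st.py
```

```text
[ 0.5635 -0.0075  0.1897] yaw 148.16 F [-0.38 -0.84 -0.41] T [-0.273  0.027 -0.037] j [-0.1082 -0.0496  1.8711 -0.0007  1.32   -1.1231] tau [-33.6998 -36.0101]
[ 0.5635 -0.0074  0.1897] yaw 114.73 F [ 0.06 -1.8  -0.97] T [-0.417  0.063 -0.001] j [-0.1082 -0.0496  1.8712 -0.0005  1.32   -0.5397] tau [-33.6842 -35.974 ]
```

```bash

python3 -m crank '[{"dx":-0.02,"dy":-0.01,"dz":-0.025,"yaw":0},{"dx":0,"dy":0,"dz":-0.025,"yaw":0},{"dx":0,"dy":0,"dz":-0.025,"yaw":0},{"dx":0,"dy":0,"dz":-0.025,"yaw":0},{"dx":0,"dy":0,"dz":-0.025,"yaw":0},{"dx":0,"dy":0,"dz":-0.025,"yaw":0},{"dx":0,"dy":0,"dz":-0.025,"yaw":0},{"dx":0,"dy":0,"dz":-0.025,"yaw":0},{"dx":0,"dy":0,"dz":-0.05,"yaw":0},{"dx":0,"dy":0,"dz":-0.05,"yaw":0}]' >/dev/null; python3 st.py
python3 -m crank '[{"dx":0,"dy":0,"dz":-0.05,"yaw":0},{"dx":0,"dy":0,"dz":0,"yaw":0}]' >/dev/null; python3 st.py
python3 -m crank '[{"dx":0,"dy":0,"dz":-0.05,"yaw":0},{"dx":0,"dy":0,"dz":0,"yaw":0}]' >/dev/null; python3 st.py
```

```text
[ 0.5633 -0.0081  0.2016] yaw 114.65 F [ 0.14 -0.47 -2.76] T [-0.045  0.007 -0.04 ] j [-0.1097 -0.0583  1.8591  0.      1.3411 -0.54  ] tau [-34.2084 -36.9711]
[ 0.5637 -0.0081  0.2042] yaw 114.65 F [ 0.75 -0.01 -1.52] T [-0.094  0.067 -0.071] j [-0.1096 -0.06    1.8563 -0.      1.3445 -0.5399] tau [-34.1738 -36.9599]
[ 0.5636 -0.0081  0.206 ] yaw 114.66 F [-0.36  0.04 -2.3 ] T [-0.072  0.061 -0.   ] j [-0.1096 -0.0613  1.8545 -0.      1.3479 -0.54  ] tau [-34.1378 -36.981 ]
```

It's hooked: the weight has gone up by about 1.3 N. Lifting out.

```bash

python3 -m crank '[{"dx":0,"dy":0,"dz":-0.15,"yaw":0},{"dx":0,"dy":0,"dz":-0.3,"yaw":0},{"dx":0,"dy":0,"dz":-0.4,"yaw":0},{"dx":0,"dy":0,"dz":-0.5,"yaw":0},{"dx":0,"dy":0,"dz":-0.5,"yaw":0},{"dx":0,"dy":0,"dz":-0.5,"yaw":0},{"dx":0,"dy":0,"dz":-0.4,"yaw":0},{"dx":0,"dy":0,"dz":-0.25,"yaw":0},{"dx":0,"dy":0,"dz":-0.1,"yaw":0},{"dx":0,"dy":0,"dz":0,"yaw":0}]' >/dev/null; python3 st.py
python3 - <<'E'
from h import *
np.set_printoptions(precision=4,suppress=True)
p=snapshot("scene"); t=snapshot("wrist")
u=px(p,[.5636,-.0081,.16]).astype(int); print(u)
c=cv2.resize(p["img"][u[1]-90:u[1]+70,u[0]-80:u[0]+80],(400,400),interpolation=cv2.INTER_CUBIC)
out=np.zeros((400,800,3),np.uint8); out[:,:400]=c; out[:300,400:]=cv2.resize(t["img"],(400,300))
cv2.imwrite("pics/s3.png",out)
for pp in (p,t):
  for d in find_in("coaster",pp): print(d["conf"],w(pp,d["xyz"]))
E
```

```text
[ 0.5635 -0.0081  0.3301] yaw 114.65 F [-0.16 -0.34 -2.58] T [-0.035 -0.024  0.007] j [-0.1097 -0.1143  1.6982 -0.      1.5572 -0.5399] tau [-33.7664 -39.2272]
[261 175]
0.76 [ 0.562  -0.1829  0.0092]
0.57 [ 0.5343 -0.1531  0.0055]
```

View pics/s3.png

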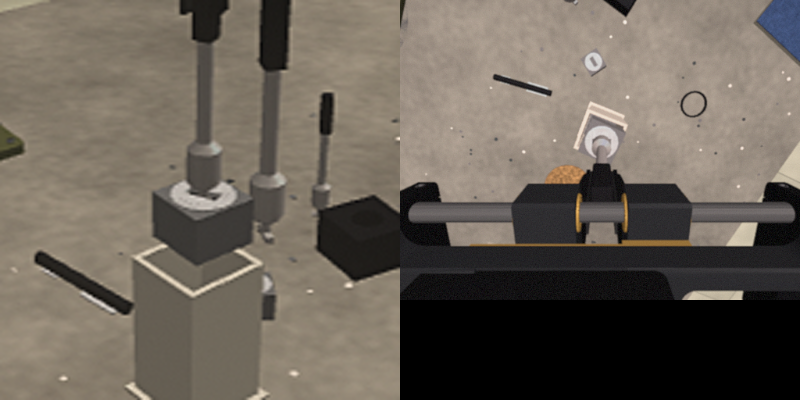

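The canister hangs level above the tube rim in the left crop at (200,215). I'll carry it smoothly to the coaster at (0.552, −0.180).

```bash

python3 -m crank '[{"dx":-0.1,"dy":-0.05,"dz":0,"yaw":0},{"dx":-0.2,"dy":-0.11,"dz":0,"yaw":0},{"dx":-0.3,"dy":-0.16,"dz":0,"yaw":0},{"dx":-0.4,"dy":-0.22,"dz":0,"yaw":0},{"dx":-0.45,"dy":-0.24,"dz":0,"yaw":0},{"dx":-0.45,"dy":-0.25,"dz":0,"yaw":0},{"dx":-0.45,"dy":-0.24,"dz":0,"yaw":0},{"dx":-0.45,"dy":-0.25,"dz":0,"yaw":0},{"dx":-0.4,"dy":-0.22,"dz":0,"yaw":0},{"dx":-0.3,"dy":-0.16,"dz":0,"yaw":0}]' >/dev/null
python3 -m crank '[{"dx":-0.2,"dy":-0.1,"dz":0,"yaw":0},{"dx":-0.09,"dy":-0.05,"dz":0,"yaw":0},{"dx":0,"dy":0,"dz":0.15,"yaw":0},{"dx":0,"dy":0,"dz":0.3,"yaw":0},{"dx":0,"dy":0,"dz":0.45,"yaw":0},{"dx":0,"dy":0,"dz":0.5,"yaw":0},{"dx":0,"dy":0,"dz":0.45,"yaw":0},{"dx":0,"dy":0,"dz":0.35,"yaw":0},{"dx":0,"dy":0,"dz":0.2,"yaw":0},{"dx":0,"dy":0,"dz":0.1,"yaw":0}]' >/dev/null; python3 st.py
python3 - <<'E'
from h import *
p=snapshot("scene"); cv2.imwrite("pics/s4.png",p["img"])
for d in find_in("canister",p)+find_in("coaster",p): print(d["conf"],w(p,d["xyz"]).round(3),px(p,w(p,d["xyz"])).round())
E
```

```text
[ 0.5517 -0.1796  0.2281] yaw 114.68 F [-0.74 -0.08 -2.5 ] T [-0.081  0.027  0.062] j [-0.4073 -0.0363  1.7931  0.      1.3867 -0.838 ] tau [-35.6543 -37.3127]
0.8 [ 0.577 -0.19   0.078] [184. 250.]
0.52 [0.514 0.107 0.025] [288. 203.]
0.17 [0.507 0.234 0.031] [327. 181.]
0.93 [ 0.567 -0.191  0.006] [183. 278.]
0.5 [0.509 0.236 0.032] [329. 181.]
```

```bash

python3 -m crank '[{"dx":0,"dy":0,"dz":0.15,"yaw":0},{"dx":0,"dy":0,"dz":0.2,"yaw":0},{"dx":0,"dy":0,"dz":0.2,"yaw":0},{"dx":0,"dy":0,"dz":0.15,"yaw":0},{"dx":0,"dy":0,"dz":0.1,"yaw":0},{"dx":0,"dy":0,"dz":0.05,"yaw":0},{"dx":0,"dy":0,"dz":0.05,"yaw":0},{"dx":0,"dy":0,"dz":0.025,"yaw":0},{"dx":0,"dy":0,"dz":0.025,"yaw":0}]' >/dev/null; python3 st.py
python3 -m crank '[{"dx":0,"dy":0,"dz":0.025,"yaw":0},{"dx":0,"dy":0,"dz":0.02,"yaw":0},{"dx":0,"dy":0,"dz":0.02,"yaw":0},{"dx":0,"dy":0,"dz":0.02,"yaw":0}]' >/dev/null; python3 st.py
python3 -m crank '[{"dx":0,"dy":0,"dz":0.025,"yaw":0},{"dx":0,"dy":0,"dz":0.025,"yaw":0},{"dx":0,"dy":0,"dz":0.025,"yaw":0},{"dx":0,"dy":0,"dz":0.025,"yaw":0},{"dx":0,"dy":0,"dz":0,"yaw":0}]' >/dev/null; python3 st.py
python3 -m crank '[{"dx":0,"dy":0,"dz":0,"yaw":0}]' >/dev/null; python3 st.py
```

```text
[ 0.5523 -0.1801  0.1919] yaw 114.65 F [ 0.82  0.15 -2.06] T [-0.062  0.025  0.051] j [-0.4077 -0.0124  1.8311  0.      1.3224 -0.838 ] tau [-36.2304 -36.8159]
[ 0.5522 -0.1801  0.1883] yaw 114.66 F [-0.34  0.19 -2.97] T [-0.063  0.058  0.044] j [-0.4077 -0.0099  1.8347 -0.      1.3166 -0.838 ] tau [-36.3945 -36.846 ]
[ 0.5521 -0.1801  0.1842] yaw 114.65 F [-0.75  0.59 -0.13] T [-0.103 -0.011  0.041] j [-0.4077 -0.0068  1.8387 -0.      1.3098 -0.838 ] tau [-35.6675 -36.0011]
[ 0.5522 -0.1801  0.1843] yaw 114.66 F [ 0.54 -0.12 -0.6 ] T [-0.09   0.021  0.027] j [-0.4077 -0.0069  1.8385 -0.      1.3098 -0.838 ] tau [-35.548  -35.8633]
```

The canister stands on the coaster and its weight has gone off the hook. I'll turn back by the same 90°.

```bash

python3 -m crank '[{"dx":0,"dy":0,"dz":0,"yaw":-0.3},{"dx":0,"dy":0,"dz":0,"yaw":-0.5},{"dx":0,"dy":0,"dz":0,"yaw":-0.65},{"dx":0,"dy":0,"dz":0,"yaw":-0.65},{"dx":0,"dy":0,"dz":0,"yaw":-0.65},{"dx":0,"dy":0,"dz":0,"yaw":-0.65},{"dx":0,"dy":0,"dz":0,"yaw":-0.65},{"dx":0,"dy":0,"dz":0,"yaw":-0.65},{"dx":0,"dy":0,"dz":0,"yaw":-0.65},{"dx":0,"dy":0,"dz":0,"yaw":-0.65}]' >/dev/null; python3 st.py
python3 -m crank '[{"dx":0,"dy":0,"dz":0,"yaw":-0.65},{"dx":0,"dy":0,"dz":0,"yaw":-0.65},{"dx":0,"dy":0,"dz":0,"yaw":-0.65},{"dx":0,"dy":0,"dz":0,"yaw":-0.65},{"dx":0,"dy":0,"dz":0,"yaw":-0.65},{"dx":0,"dy":0,"dz":0,"yaw":-0.65},{"dx":0,"dy":0,"dz":0,"yaw":-0.65},{"dx":0,"dy":0,"dz":0,"yaw":-0.45},{"dx":0,"dy":0,"dz":0,"yaw":-0.25},{"dx":0,"dy":0,"dz":0,"yaw":0}]' >/dev/null; python3 st.py
python3 -m crank '[{"dx":0,"dy":0,"dz":0,"yaw":0}]' >/dev/null; python3 st.py
python3 - <<'E'
from h import *
p=snapshot("scene"); t=snapshot("wrist")
u=px(p,[.552,-.18,.05]).astype(int)
c=cv2.resize(p["img"][u[1]-40:u[1]+40,u[0]-40:u[0]+40],(400,400),interpolation=cv2.INTER_CUBIC)
v=px(t,[.552,-.18,.046]).astype(int); print(v)
b=cv2.resize(t["img"][max(v[1]-60,0):max(v[1]-60,0)+120,v[0]-60:v[0]+60],(400,400),interpolation=cv2.INTER_CUBIC)
cv2.imwrite("pics/s5.png",np.hstack([c,b]))
E
```

```text
[ 0.5522 -0.1801  0.1844] yaw 162.87 F [ 0.   -0.46 -1.12] T [0.004 0.034 0.036] j [-0.4077 -0.0069  1.8385 -0.      1.3098 -1.6795] tau [-35.5956 -35.9187]
[ 0.5519 -0.1799  0.1841] yaw -155.35 F [-1.15  0.17 -1.65] T [ 0.2    0.226 -0.028] j [-0.4076 -0.0068  1.8388  0.0002  1.3105 -2.4087] tau [-35.7902 -36.4303]
[ 0.552  -0.18    0.1842] yaw -155.39 F [-0.4   0.16 -1.97] T [ 0.151  0.275 -0.073] j [-0.4077 -0.0069  1.8387  0.0001  1.3102 -2.408 ] tau [-35.8261 -36.4182]
[258 183]
```

View pics/s5.png

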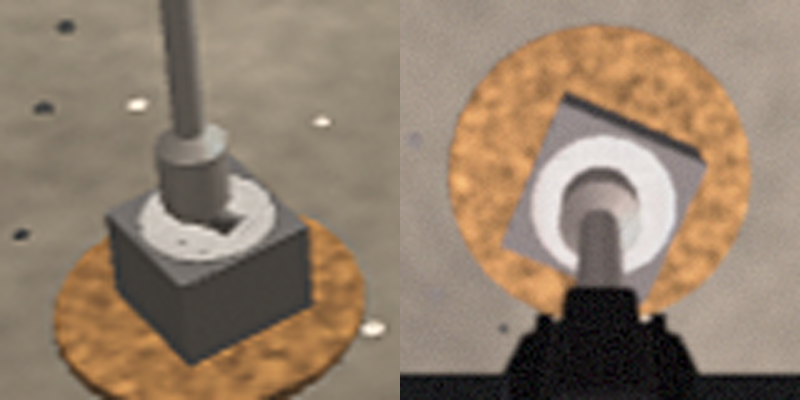

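The canister is upright, well inside the coaster. A small side force shows the neck leaning on the slot's edge, so I'll relieve it with a 1 mm shift before lifting.

```bash

python3 -m crank '[{"dx":0,"dy":0.025,"dz":0,"yaw":0},{"dx":0,"dy":0,"dz":0,"yaw":0},{"dx":0,"dy":0,"dz":0,"yaw":0}]' >/dev/null; python3 st.py
python3 -m crank '[{"dx":0,"dy":0,"dz":0,"yaw":0}]' >/dev/null; python3 st.py
python3 - <<'E'
from h import *
p=snapshot("wrist"); t=snapshot("top")
for q in (p,t):
  for d in outline_of("canister",q)[:3]:
    m=d["region"].astype(np.uint8); c,_=cv2.findContours(m,0,2); c=max(c,key=cv2.contourArea); r=cv2.minAreaRect(c)
    P=np.array([ray(q,u,.046) for u in cv2.boxPoints(r)]); print(round(d["conf"],2),m.sum(),P.mean(0).round(4),[np.linalg.norm(P[i]-P[i-1]).round(4) for i in (1,2)],[np.degrees(np.arctan2(*(P[i]-P[i-1])[1::-1])).round(1)%90 for i in (1,2,3)])
E
```

```text
[ 0.5519 -0.1793  0.1844] yaw -155.35 F [ 0.34  0.11 -1.04] T [0.006 0.012 0.054] j [-0.4065 -0.0085  1.84   -0.0001  1.3095 -2.4075] tau [-35.5633 -35.9375]
[ 0.5518 -0.1792  0.1844] yaw -155.35 F [ 0.59  0.53 -1.08] T [0.053 0.051 0.007] j [-0.4065 -0.0085  1.84   -0.0001  1.3097 -2.4076] tau [-35.5845 -35.9661]
0.88 1662 [ 0.5515 -0.1794  0.046 ] [np.float64(0.0585), np.float64(0.0524)] [np.float64(0.6999999999999886), np.float64(1.4000000000000057), np.float64(3.1)]
0.85 1113 [0.4937 0.0751 0.046 ] [np.float64(0.0457), np.float64(0.0512)] [np.float64(53.5), np.float64(58.2), np.float64(54.6)]
0.5 2068 [ 0.5899 -0.1634  0.046 ] [np.float64(0.0335), np.float64(0.1059)] [np.float64(24.599999999999994), np.float64(25.3), np.float64(24.599999999999994)]
0.71 205 [0.487  0.1043 0.046 ] [np.float64(0.0348), np.float64(0.0388)] [np.float64(59.4), np.float64(58.5), np.float64(59.099999999999994)]
```

The side forces are gone, so I'll lift slowly and watch for any hooking.

```bash

python3 -m crank '[{"dx":0,"dy":0,"dz":-0.025,"yaw":0},{"dx":0,"dy":0,"dz":-0.025,"yaw":0},{"dx":0,"dy":0,"dz":-0.025,"yaw":0},{"dx":0,"dy":0,"dz":-0.025,"yaw":0}]' >/dev/null; python3 st.py
python3 -m crank '[{"dx":0,"dy":0,"dz":-0.025,"yaw":0},{"dx":0,"dy":0,"dz":0,"yaw":0}]' >/dev/null; python3 st.py
python3 -m crank '[{"dx":0,"dy":0,"dz":0,"yaw":0}]' >/dev/null; python3 st.py
```

```text
[ 0.5517 -0.1792  0.1883] yaw -155.35 F [-0.4  -1.08 -1.11] T [ 0.093 -0.092 -0.043] j [-0.4066 -0.0114  1.8363  0.0001  1.3167 -2.4076] tau [-36.1377 -36.6394]
[ 0.5517 -0.1791  0.1892] yaw -155.34 F [-0.56 -0.46 -2.45] T [0.053 0.034 0.025] j [-0.4065 -0.0121  1.8353  0.      1.3185 -2.4076] tau [-36.0441 -36.6089]
[ 0.5516 -0.1791  0.1891] yaw -155.34 F [ 1.04  0.13 -2.44] T [ 0.098  0.026 -0.04 ] j [-0.4065 -0.012   1.8354 -0.      1.3185 -2.4076] tau [-36.124  -36.7102]
```

It hooks slightly (an extra −1.4 N). I'll lower again and measure the lid's centre relative to the tool.

```bash

python3 -m crank '[{"dx":0,"dy":0,"dz":0.025,"yaw":0},{"dx":0,"dy":0,"dz":0.025,"yaw":0},{"dx":0,"dy":0,"dz":0.025,"yaw":0},{"dx":0,"dy":0,"dz":0.025,"yaw":0},{"dx":0,"dy":0,"dz":0,"yaw":0},{"dx":0,"dy":0,"dz":0,"yaw":0}]' >/dev/null; python3 st.py
cat > lid.py <<'E'
from st import *
import pickle
def lid(p,o,z,save=None):
    R=Ro.from_quat(o["eef_rot"]).as_matrix()
    g=cv2.cvtColor(p["img"],6); k=6
    X0=o["ee_pos"]*0; v=save
    x0,y0=int(v[0]-30),int(v[1]-30); s=cv2.resize(g[y0:y0+60,x0:x0+60],None,fx=k,fy=k,interpolation=cv2.INTER_CUBIC)
    un=lambda c:(np.array(c)+.5)/k-.5+[x0,y0]
    for th in (140,150,160):
        m=(s>th).astype(np.uint8); n,l,stt,cc=cv2.connectedComponentsWithStats(m)
        best=max(range(1,n),key=lambda i:stt[i,4] if abs(cc[i]-k*30).max()<k*10 else 0)
        c,_=cv2.findContours((l==best).astype(np.uint8),0,1); c=cv2.convexHull(max(c,key=cv2.contourArea))[:,0]
        P=np.array([(R.T@(ray(p,un(q),z)-o["ee_pos"]))[:2] for q in c])
        print(th,"ext x",P[:,0].min(),P[:,0].max(),"y",P[:,1].min(),P[:,1].max())
        # circle fit using points on the +x half
        for lim in (-9,0.0):
            Q=P[P[:,0]>lim] if lim>-1 else P
            A=np.c_[2*Q,np.ones(len(Q))]; f=np.linalg.lstsq(A,(Q**2).sum(1),rcond=None)[0]; print("   fit",f[:2],np.sqrt(f[2]+f[0]**2+f[1]**2),len(Q))
if __name__=="__main__":
    o=get_obs(); p=snapshot("wrist"); pickle.dump(p,open("wn.pkl","wb"))
    lid(p,o,.046,px(p,[.552,-.18,.046]))
    q=pickle.load(open("wt.pkl","rb")); M0=np.array(q["cam_to_world"])
    o2=dict(ee_pos=np.array([.6166,.0258,.3243]),eef_rot=[-.23,.973,0,0]); print("old"); lid(q,o2,.054,(254,124))
E
python3 lid.py
```

```text
[ 0.5518 -0.1792  0.1853] yaw -155.34 F [-0.56 -0.63 -1.29] T [0.025 0.034 0.003] j [-0.4066 -0.0091  1.8391 -0.      1.3115 -2.4077] tau [-35.509  -35.9305]
140 ext x -0.033712500098249214 0.035488818928430046 y -0.03571784414826199 0.032760272284253045
   fit [0.0046 0.0026] 0.0390713604351186 8
   fit [-0.0474 -0.0252] 0.08340057418717829 3
150 ext x -0.033712500098249214 0.024796635840877573 y -0.025044403229322942 0.032760272284253045
   fit [-0.0054  0.0054] 0.03007229720094904 32
   fit [-0.0005  0.0001] 0.025417290501513243 19
160 ext x -0.023578426797322194 0.02442635344414356 y -0.02481807326067394 0.02495685307944148
   fit [-0.0005 -0.0001] 0.024999713493199512 55
   fit [-0.0005 -0.    ] 0.02492849972870798 30
old
140 ext x 0.027849966944789573 0.10634668684359937 y -0.05308894175586074 0.030770215359154498
   fit [ 0.0688 -0.0158] 0.045843541824881574 16
   fit [ 0.0688 -0.0158] 0.045843541824881574 16
150 ext x 0.035797402349375736 0.08857546180997705 y -0.0322687464425343 0.020716474271225336
   fit [ 0.0611 -0.0052] 0.02674135471797018 41
   fit [ 0.0611 -0.0052] 0.02674135471797018 41
160 ext x 0.03656055595811665 0.08737721388531798 y -0.03176467944416133 0.019698758275307156
   fit [ 0.0619 -0.006 ] 0.025502185040834204 50
   fit [ 0.0619 -0.006 ] 0.025502185040834204 50
```

The lid is centred under the picker (offset 0.5 mm, fitted radius 25 mm), so the error must be in yaw. I'll measure how far the canister turned by fitting its 54 mm square in the old and new pictures.

```bash
cat > sq.py <<'E'
from h import *
import pickle
def fit(p,c,z,half=.027):
    g=cv2.GaussianBlur(p["img"],(0,0),.7).astype(np.float32); res=[]
    M=np.linalg.inv(np.array(p["cam_to_world"])); K=np.array(p["mtx"])
    def smp(XY):
        X=np.c_[XY,np.full(len(XY),z),np.ones(len(XY))]@M.T; u=np.c_[X[:,0],-X[:,1],-X[:,2]]@K.T; u=(u[:,:2]/u[:,2:]).astype(np.float32)
        return cv2.remap(g,u[None,:,0],u[None,:,1],1)[0]
    t=np.linspace(-.022,.022,45)
    # each side on its own: best offset for each angle
    for side in range(4):
        best=[]
        for a in np.radians(np.arange(-14,14.1,.5)):
            ph=a+side*np.pi/2; n=np.array([np.cos(ph),np.sin(ph)]); s=np.array([-n[1],n[0]])
            for d in np.arange(half-.004,half+.0041,.0005):
                A=smp(c+n*(d-.0012)+t[:,None]*s); B=smp(c+n*(d+.0012)+t[:,None]*s)
                best.append((np.linalg.norm((A-B).mean(0)),np.degrees(a),d))
        best.sort(reverse=True); print("side",side,[(round(float(x),1),round(float(y),1),round(float(zz)*1e3,1)) for x,y,zz in best[:4]])
if __name__=="__main__":
    print("new"); fit(pickle.load(open("wn.pkl","rb")),np.array([.5520,-.1790]),.046)
    print("old"); fit(pickle.load(open("wt.pkl","rb")),np.array([.5633,-.0075]),.054)
E
python3 sq.py
```

```text
new
side 0 [(46.3, -14.0, 24.5), (46.2, -13.5, 24.5), (45.7, -14.0, 24.0), (45.6, -13.0, 24.5)]
side 1 [(52.7, -11.0, 23.5), (52.6, -10.5, 23.5), (52.5, -12.0, 23.5), (52.5, -11.5, 23.5)]
side 2 [(108.6, 1.0, 30.5), (108.4, 1.5, 30.5), (108.1, 0.5, 30.5), (107.6, 2.0, 30.5)]
side 3 [(50.0, -13.5, 23.0), (50.0, -12.5, 23.0), (49.9, -14.0, 23.0), (49.9, -13.0, 23.0)]
old
side 0 [(49.3, -12.0, 24.0), (49.3, -11.5, 24.0), (49.2, -12.5, 24.0), (49.2, -13.5, 24.0)]
side 1 [(50.2, 3.5, 27.5), (50.1, 4.0, 27.5), (50.1, 3.0, 27.5), (49.9, 4.5, 27.5)]
side 2 [(57.9, 3.0, 30.5), (57.7, 2.5, 30.5), (57.6, 3.5, 30.5), (57.1, 4.0, 30.5)]
side 3 [(43.8, 3.0, 28.0), (43.7, 2.5, 28.0), (43.5, 3.5, 28.0), (43.5, 2.0, 28.0)]
```

```bash
sed -i 's/t=np.linspace(-.022,.022,45)/t=np.r_[np.linspace(-.0255,-.013,14),np.linspace(.013,.0255,14)]/; s/half-.004,half+.0041/half-.0015,half+.0021/' sq.py; python3 sq.py
```

```text
new
side 0 [(45.9, 3.5, 26.0), (45.8, 4.0, 26.0), (45.6, 3.0, 26.0), (45.6, 4.5, 26.0)]
side 1 [(43.1, 1.0, 26.5), (42.8, 0.5, 26.5), (42.8, 1.5, 26.5), (42.0, 0.0, 26.5)]
side 2 [(82.1, 1.0, 26.5), (81.7, 0.5, 26.5), (80.6, 1.5, 26.5), (80.0, 0.0, 26.5)]
side 3 [(43.4, 1.0, 27.5), (43.4, 1.5, 27.5), (43.2, 0.5, 27.5), (43.0, 1.0, 27.0)]
old
side 0 [(27.9, 1.0, 27.5), (27.9, 1.5, 27.5), (27.9, 1.0, 28.0), (27.8, 0.5, 28.0)]
side 1 [(46.8, 3.5, 27.5), (46.5, 3.0, 27.5), (46.4, 4.0, 27.5), (46.4, 4.0, 28.0)]
side 2 [(34.2, 3.0, 29.0), (34.1, 2.5, 29.0), (34.0, 3.5, 29.0), (33.8, 2.0, 29.0)]
side 3 [(44.4, 3.0, 28.0), (44.3, 2.5, 28.0), (44.1, 3.5, 28.0), (44.0, 3.0, 27.5)]
```

```bash
python3 - <<'E'
from h import *
import pickle
a=cv2.cvtColor(pickle.load(open("wt.pkl","rb"))["img"],6).astype(np.float32); b=cv2.cvtColor(pickle.load(open("wn.pkl","rb"))["img"],6).astype(np.float32)
for (r0,r1,c0,c1) in [(178,200,249,267),(190,208,251,265),(200,212,250,266)]:
    T=a[r0:r1,c0:c1]; k=6
    T=cv2.resize(T,None,fx=k,fy=k,interpolation=2); S=cv2.resize(b[r0-4:r1+4,c0-4:c1+4],None,fx=k,fy=k,interpolation=2)
    m=cv2.matchTemplate(S,T,cv2.TM_CCOEFF_NORMED); _,v,_,l=cv2.minMaxLoc(m); print(v,(np.array(l)/k-4))
for r in range(164,206,2): print(r,a[r,244:274:2].astype(int),b[r,244:274:2].astype(int))
E
```

```text
0.9912646412849426 [0. 0.]
0.9686990976333618 [0.16666667 0.        ]
0.969669759273529 [0. 0.]
164 [172 169 169 168 166 163 166 171 170 174 172 168 171 172 170] [144 139 156 200 224 226 227 229 228 225 226 201 163 136 120]
166 [173 169 171 168 168 169 166 171 175 170 172 169 169 167 162] [149 188 221 229 225 227 226 225 225 224 228 226 226 203 155]
168 [168 169 166 172 171 174 174 171 174 171 167 169 169 166 166] [202 226 224 225 228 226 228 223 225 224 227 220 225 229 215]
170 [167 169 170 173 174 171 162 160 173 170 166 166 162 161 165] [228 229 227 226 229 228 227 229 231 227 232 225 229 228 231]
172 [163 161 170 173 174 164 138 146 160 175 171 166 165 171 166] [226 226 225 227 227 214 201 200 187 183 222 226 225 223 223]
174 [162 164 165 163 136  99  91  95  92 114 149 167 176 168 172] [229 231 231 227 181  99  87  91  91 105 197 230 232 230 231]
176 [166 165 161 105  83  94  96  96  94  88  90 147 178 177 173] [228 229 224 126  86  91  97  97  96  89  85 190 232 228 229]
178 [166 164 113  89 100 135 146 146 156 132 103 105 158 174 172] [223 226 142  87 106 135 148 152 161 138 1
[... 983 characters left out ...]
223 186 134 132 101  91 102  99  92  96 187 207 206 223 224]
196 [172 171 145 143  96  90 102  99  94  97 179 202 195 180 177] [230 226 151 139  90  93 103  97  92 105 177 205 212 227 228]
198 [174 174 167 154  94  96  97  95  91  98 162 191 179 177 173] [220 228 209 154  91  96  98  99  95 104 162 213 226 227 225]
200 [176 178 179 168  89  95 100 102  96  97 148 175 178 175 176] [156 204 229 212  97  95  98  99  91  95 167 227 229 211 160]
202 [177 176 174 158  91  93 100  97  92  98 140 174 179 173 178] [142 137 173 188  92  98 101 100  91  94 157 208 167 136 137]
204 [176 177 178 153  83 101 100 100  96  94 131 175 171 175 173] [147 110 134 133  89 100 103 100  95  98 129 138 144 136 138]
```

The picker hasn't slipped in the grip (image shift 0 px). The canister turned by about −2°, so the slot is now near 22°. I'll turn +2.4° (tool yaw +0.3) and try again gently.

```bash

python3 -m crank '[{"dx":0,"dy":0,"dz":0,"yaw":0.3},{"dx":0,"dy":0,"dz":-0.05,"yaw":0},{"dx":0,"dy":0,"dz":-0.05,"yaw":0},{"dx":0,"dy":0,"dz":-0.025,"yaw":0},{"dx":0,"dy":0,"dz":0,"yaw":0}]' ; python3 st.py
python3 -m crank '[{"dx":0,"dy":0,"dz":0,"yaw":0}]' >/dev/null; python3 st.py
```

```text
clock: 27.2
ee_pos: [0.5519, -0.1793, 0.1907]
eef_rot: [-0.193, 0.981, -0.0, 0.0]
wrist_force: [0.0, 0.2, -1.6]
gripper_width: 0.167
grip_force: 39.9
[ 0.5519 -0.1793  0.1907] yaw -157.73 F [ 0.    0.25 -1.58] T [ 0.014 -0.019  0.002] j [-0.4065 -0.0131  1.8338  0.      1.3202 -2.3661] tau [-35.4597 -36.0641]
[ 0.5518 -0.1792  0.1903] yaw -157.73 F [ 0.38 -0.84 -2.43] T [0.045 0.054 0.005] j [-0.4066 -0.0129  1.8342  0.      1.3202 -2.366 ] tau [-35.5879 -36.1942]
```

The joint torques say it isn't hooked (−35.5 now, −36.1 when hooked). Continuing a little at a time.

```bash

python3 -m crank '[{"dx":0,"dy":0,"dz":-0.025,"yaw":0},{"dx":0,"dy":0,"dz":-0.025,"yaw":0},{"dx":0,"dy":0,"dz":0,"yaw":0}]' >/dev/null ; python3 st.py
python3 -m crank '[{"dx":0,"dy":0,"dz":0,"yaw":0}]' >/dev/null; python3 st.py
```

```text
[ 0.5518 -0.1793  0.1925] yaw -157.74 F [ 0.43  0.17 -0.81] T [0.046 0.018 0.013] j [-0.4066 -0.0144  1.832  -0.0001  1.3237 -2.3658] tau [-35.3683 -36.0286]
[ 0.5517 -0.1792  0.1923] yaw -157.74 F [-1.1   0.19 -1.02] T [ 0.073 -0.028 -0.028] j [-0.4065 -0.0143  1.8323 -0.      1.3236 -2.3658] tau [-35.4733 -36.1117]
```

The foot is passing up through the slot with no load. Withdrawing it slowly, then raising.

```bash

python3 -m crank '[{"dx":0,"dy":0,"dz":-0.05,"yaw":0},{"dx":0,"dy":0,"dz":-0.05,"yaw":0},{"dx":0,"dy":0,"dz":-0.05,"yaw":0},{"dx":0,"dy":0,"dz":-0.05,"yaw":0},{"dx":0,"dy":0,"dz":0,"yaw":0}]' >/dev/null ; python3 st.py
python3 -m crank '[{"dx":0,"dy":0,"dz":-0.1,"yaw":0},{"dx":0,"dy":0,"dz":-0.2,"yaw":0},{"dx":0,"dy":0,"dz":-0.5,"yaw":0},{"dx":0,"dy":0,"dz":-0.8,"yaw":0},{"dx":0,"dy":0,"dz":-0.8,"yaw":0},{"dx":0,"dy":0,"dz":-0.6,"yaw":0},{"dx":0,"dy":0,"dz":-0.1,"yaw":0},{"dx":0,"dy":0,"dz":0,"yaw":0}]' >/dev/null; python3 st.py
python3 - <<'E'
from h import *
p=snapshot("scene"); t=snapshot("wrist")
for q in (p,t):
  for d in find_in("canister",q): print(round(d["conf"],2),w(q,d["xyz"]).round(3),px(q,w(q,d["xyz"])).round())
cv2.imwrite("pics/s6.png",p["img"])
E
```

```text
[ 0.5519 -0.1793  0.2008] yaw -157.75 F [ 0.23 -1.08 -1.21] T [0.1   0.014 0.004] j [-0.4066 -0.0203  1.8236 -0.0001  1.3375 -2.3658] tau [-35.2201 -36.1453]
[ 0.552  -0.1793  0.3253] yaw -157.74 F [ 0.41 -0.51 -1.03] T [ 0.035  0.036 -0.035] j [-0.4065 -0.0765  1.6708 -0.      1.5452 -2.3658] tau [-35.5055 -39.1791]
0.9 [ 0.57  -0.188  0.041] [184. 263.]
0.52 [0.516 0.11  0.022] [290. 204.]
0.91 [ 0.549 -0.187  0.043] [254. 160.]
0.73 [0.493 0.095 0.025] [418. 190.]
```

The canister is free and stands on the coaster. Now back to the stand: turn +5.35 units, then 207.4 mm in tool x and 381.5 mm in tool y.

```bash

python3 -m crank '[{"dx":0,"dy":0,"dz":0,"yaw":0.6},{"dx":0,"dy":0,"dz":0,"yaw":0.9},{"dx":0,"dy":0,"dz":0,"yaw":0.9},{"dx":0,"dy":0,"dz":0,"yaw":0.9},{"dx":0,"dy":0,"dz":0,"yaw":0.9},{"dx":0,"dy":0,"dz":0,"yaw":0.8},{"dx":0,"dy":0,"dz":0,"yaw":0.35},{"dx":0.22,"dy":0.4,"dz":0,"yaw":0},{"dx":0.43,"dy":0.8,"dz":0,"yaw":0}]' >/dev/null; python3 st.py
python3 -m crank '[{"dx":0.49,"dy":0.9,"dz":0,"yaw":0},{"dx":0.49,"dy":0.9,"dz":0,"yaw":0},{"dx":0.49,"dy":0.9,"dz":0,"yaw":0},{"dx":0.49,"dy":0.9,"dz":0,"yaw":0},{"dx":0.49,"dy":0.9,"dz":0,"yaw":0},{"dx":0.49,"dy":0.9,"dz":0,"yaw":0},{"dx":0.49,"dy":0.9,"dz":0,"yaw":0},{"dx":0.49,"dy":0.9,"dz":0,"yaw":0},{"dx":0.38,"dy":0.7,"dz":0,"yaw":0},{"dx":0.16,"dy":0.3,"dz":0,"yaw":0}]' >/dev/null
python3 -m crank '[{"dx":0.08,"dy":0.14,"dz":0,"yaw":0},{"dx":0,"dy":0,"dz":0,"yaw":0},{"dx":0,"dy":0,"dz":0,"yaw":0},{"dx":0,"dy":0,"dz":0,"yaw":0}]' >/dev/null; python3 st.py
python3 -m crank '[{"dx":0,"dy":0,"dz":0,"yaw":0}]' >/dev/null; python3 st.py
```

```text
[ 0.5437 -0.1252  0.3225] yaw 159.33 F [ 0.1   1.46 -1.16] T [ 0.03  -0.011 -0.026] j [-0.3225 -0.1236  1.7191 -0.0001  1.5489 -1.5325] tau [-29.989  -38.4188]
[0.4916 0.2499 0.3243] yaw 159.37 F [ 0.67 -0.06 -1.81] T [-0.028 -0.037  0.02 ] j [ 0.3732 -0.1403  1.7312 -0.0003  1.5507 -0.8374] tau [-31.1747 -37.7562]
[0.4916 0.2501 0.3243] yaw 159.37 F [-0.95 -0.14 -0.79] T [-0.011 -0.06  -0.029] j [ 0.3733 -0.1402  1.7311 -0.0001  1.5507 -0.8373] tau [-31.2258 -37.7722]
```

```bash

python3 -m crank '[{"dx":0.005,"dy":0.015,"dz":0.3,"yaw":0},{"dx":0,"dy":0,"dz":0.6,"yaw":0},{"dx":0,"dy":0,"dz":0.7,"yaw":0},{"dx":0,"dy":0,"dz":0.7,"yaw":0},{"dx":0,"dy":0,"dz":0.5,"yaw":0},{"dx":0,"dy":0,"dz":0.3,"yaw":0},{"dx":0,"dy":0,"dz":0.1,"yaw":0},{"dx":0,"dy":0,"dz":0.1,"yaw":0},{"dx":0,"dy":0,"dz":0.1,"yaw":0}]' >/dev/null; python3 st.py
python3 -m crank '[{"dx":0,"dy":0,"dz":0.1,"yaw":0},{"dx":0,"dy":0,"dz":0.1,"yaw":0},{"dx":0,"dy":0,"dz":0.1,"yaw":0},{"dx":0,"dy":0,"dz":0.1,"yaw":0}]' >/dev/null; python3 st.py
```

```text
[0.4921 0.2519 0.1894] yaw 159.45 F [ 0.34 -0.94 -1.13] T [-0.024  0.019 -0.005] j [ 0.376  -0.0753  1.8962 -0.      1.3184 -0.8361] tau [-32.2499 -35.6906]
[0.4913 0.2517 0.1721] yaw 159.46 F [ 0.24 -0.15 -1.54] T [ 0.069 -0.041 -0.044] j [ 0.3762 -0.062   1.9133  0.      1.29   -0.8361] tau [-33.0002 -35.8235]
```

```bash

python3 -m crank '[{"dx":0,"dy":0,"dz":0.1,"yaw":0},{"dx":0,"dy":0,"dz":0.1,"yaw":0},{"dx":0,"dy":0,"dz":0.1,"yaw":0},{"dx":0,"dy":0,"dz":0.075,"yaw":0},{"dx":0,"dy":0,"dz":0.025,"yaw":0},{"dx":0,"dy":0,"dz":0,"yaw":0}]' >/dev/null; python3 st.py
python3 -m crank '[{"dx":0,"dy":0,"dz":0.025,"yaw":0},{"dx":0,"dy":0,"dz":0.02,"yaw":0},{"dx":0,"dy":0,"dz":0,"yaw":0}]' >/dev/null; python3 st.py
```

```text
[0.4912 0.2516 0.156 ] yaw 159.45 F [ 1.07 -0.28 -1.56] T [-0.01   0.036  0.013] j [ 0.3761 -0.0482  1.928   0.      1.2621 -0.8361] tau [-32.9061 -35.1723]
[0.4914 0.2517 0.1546] yaw 159.45 F [-0.06  0.46 -1.19] T [-0.021 -0.036  0.026] j [ 0.3761 -0.0469  1.9292 -0.      1.2589 -0.8361] tau [-32.9877 -35.1814]
```

At floor height. I'll open and retreat straight up.

```bash

python3 -m crank '[{"dx":0,"dy":0,"dz":0.01,"yaw":0},{"dx":0,"dy":0,"dz":0,"yaw":0},{"dx":0,"dy":0,"dz":0,"yaw":0},{"dx":0,"dy":0,"dz":0,"yaw":0},{"dx":0,"dy":0,"dz":0,"yaw":0},{"dx":0,"dy":0,"dz":0,"yaw":0},{"dx":0,"dy":0,"dz":0,"yaw":0},{"dx":0,"dy":0,"dz":0,"yaw":0}]' 0.6 10; python3 st.py
python3 -m crank '[{"dx":0,"dy":0,"dz":-0.2,"yaw":0},{"dx":0,"dy":0,"dz":-0.5,"yaw":0},{"dx":0,"dy":0,"dz":-0.8,"yaw":0},{"dx":0,"dy":0,"dz":-0.8,"yaw":0},{"dx":0,"dy":0,"dz":-0.7,"yaw":0},{"dx":0,"dy":0,"dz":-0.4,"yaw":0},{"dx":0,"dy":0,"dz":-0.1,"yaw":0},{"dx":0,"dy":0,"dz":0,"yaw":0}]'
python3 - <<'E'
from h import *
np.set_printoptions(precision=3,suppress=True)
t=snapshot("wrist"); p=snapshot("scene"); tp=snapshot("top")
for n,q in (("wrist",t),("scene",p),("top",tp)):
  for k in ("picker","canister","pot","lens_pen","step_ring"):
    for d in find_in(k,q):
      if d["conf"]>.35: print(n,k,round(d["conf"],2),w(q,d["xyz"]),px(q,w(q,d["xyz"])).round())
a=cv2.imread("pics/scene0.png"); d=cv2.absdiff(a,p["img"]).max(2)
for nm,(x,y) in dict(pickertop=(331,118),pickermid=(329,150),stand=(327,180),pot=(257,306),pen=(214,199),ring=(364,260)).items(): print(nm,np.median(d[y-8:y+8,x-8:x+8]),d[y-8:y+8,x-8:x+8].max())
E
```

```text
clock: 34.6
ee_pos: [0.4913, 0.2516, 0.154]
eef_rot: [0.178, 0.984, -0.0, -0.0]
wrist_force: [-0.1, 0.9, 0.0]
gripper_width: 0.597
grip_force: 0.0
[0.4913 0.2516 0.154 ] yaw 159.45 F [-0.13  0.92  0.  ] T [ 0.045 -0.019  0.034] j [ 0.3761 -0.0464  1.9298  0.      1.2582 -0.8361] tau [-32.5202 -34.6688]
clock: 35.4
ee_pos: [0.4913, 0.2516, 0.294]
eef_rot: [0.178, 0.984, 0.0, 0.0]
wrist_force: [-0.1, -0.0, 0.2]
gripper_width: 0.601
grip_force: 0.0
wrist picker 0.56 [0.408 0.208 0.243] [165. 130.]
wrist picker 0.49 [0.407 0.27  0.136] [246. 105.]
wrist canister 0.66 [0.492 0.107 0.024] [174. 197.]
wrist lens_pen 0.86 [0.372 0.003 0.009] [ 86. 149.]
wrist step_ring 0.52 [0.526 0.017 0.004] [139. 228.]
wrist step_ring 0.51 [0.711 0.127 0.009] [236. 297.]
scene picker 0.68 [0.41  0.189 0.148] [288. 127.]
scene picker 0.67 [0.493 0.248 0.128] [331. 140.]
scene picker 0.53 [0.407 0.267 0.076] [310. 145.]
scene canister 0.97 [ 0.57  -0.189  0.04 ] [184. 264.]
scene canister 0.53 [0.512 0.108 0.024] [288. 202.]
scene pot 0.75 [ 0.748 -0.157  0.06 ] [257. 306.]
scene lens_pen 0.85 [ 0.383 -0.     0.008] [216. 199.]
scene step_ring 0.78 [0.734 0.115 0.004] [364. 261.]
top picker 0.65 [0.398 0.193 0.193] [176. 253.]
top canister 0.75 [ 0.548 -0.176  0.044] [337. 203.]
top canister 0.62 [0.485 0.108 0.027] [224. 224.]
top pot 0.96 [ 0.716 -0.139  0.057] [323. 137.]
top lens_pen 0.88 [0.378 0.005 0.012] [263. 268.]
top step_ring 0.61 [0.721 0.121 0.002] [225. 139.]
pickertop 3.0 95
pickermid 3.0 34
stand 1.0 54
pot 1.0 3
pen 2.0 4
ring 2.0 4
```

```bash
python3 - <<'E'
from h import *
p=snapshot("scene"); a=cv2.imread("pics/scene0.png"); k=6
for r0,r1,c0,c1 in [(112,142,322,342),(140,172,322,338),(160,182,318,338),(170,195,308,346)]:
    T=cv2.resize(a[r0:r1,c0:c1],None,fx=k,fy=k,interpolation=2); S=cv2.resize(p["img"][r0-5:r1+5,c0-5:c1+5],None,fx=k,fy=k,interpolation=2)
    _,v,_,l=cv2.minMaxLoc(cv2.matchTemplate(S,T,5)); print(round(v,3),np.array(l)/k-5)
E
```

```text
0.989 [ 0.66666667 -0.16666667]
0.975 [0.66666667 0.        ]
0.984 [0.5 0. ]
0.988 [0.16666667 0.        ]
```

The picker stands as it did at first: same height, upright, shifted about 1 mm within the hole. The bystanders are unmoved, so I'm handing in.

```bash
python3 -c "
from rig import *
print(sign_off())"
```

```text
the job is handed in; nothing more can be done
None
```

I handed the job in at about 36 s: the canister stands upright on the coaster, the picker is back down in its stand and the bystanders are unmoved. On the first try at freeing the picker the foot caught the lid with about 1.4 N, so I lowered it, turned it 2.4° and it came free.

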